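# Routing templates back on the hook, nested in order

### The arm

A 7-joint arm with a two-finger parallel gripper is mounted at the origin on the work surface. World frame = base frame: x ahead of the robot, y to its left, z up, the work surface at z = 0. Lengths are in m, angles in rad, forces in N, time in s.
With the tool pointing down it reaches from about 0.4 to 0.85 m from the base axis. Payload 10.4 kg.
Tool frame: the origin (TCP) lies on the centre line of the jaws, within the pads' length; the fingertips stand 22 mm ahead of it and the grasp point (between the pads) lies 3 mm ahead of it; z points along the fingers, y is the direction in which the jaws open and shut (so a half turn about z gives the same grasp; the last joint's range is limited). The gripper opens to 85 mm and grips with 20 to 120 N. Pads are 22 mm wide; open, the fingers measure 114 mm over their backs; the gripper's body (76 mm by 85 mm) begins 54 mm behind the grasp point. The pads swing forward as they close: fully open they stand 13 mm farther back than shut.
Start: joints at [-1.346, 0.332, -0.065, 1.46, 0.022, 1.35, -0.088], TCP at [0.153, 0.606, 0.253] pointing down, gripper open.
Joint ranges: [-2.6, 2.6], [-0.5, 2.12], [-1.47, 1.34], [0.16, 2.42], [-1.27, 4.41], [0.06, 2.06], [-2.6, 2.6]. Speed limits (rad/s): [2.22, 2.22, 2.79, 2.79, 3.14, 3.14, 3.14].

### API

Orientations are given as a unit quaternion [x, y, z, w].
In Python, from workcell import manip gives the robot as it stands. The module is installed in compiled form; this text tells all that it offers.
- The arm moves only by the shell command python3 -m crank 'ROWS' [FORCE]. ROWS is JSON, a list of rows, each a list of 3 entries, a list of its own where there are three numbers: the opening, from -1 (shut) to 1 (fully open), then the shift along the tool's x, y, z normalised to -1 to 1, where 1 is 80 mm, then the turn, a rotation vector about the tool's x, y, z normalised to -1 to 1, where 1 is pi/4 rad. In form: [[jaw, [tx, ty, tz], [ax, ay, az]], ...]. A call has exactly 5 rows; each row shifts and turns the commanded pose from where the row before left it, along the tool's axes as they then stand; what a row does not reach is not made up. A row lasts 1/10 s, in which the tool goes at most 50 mm and 8.59 degrees, less where a joint would pass 70% of its speed; a pose out of reach is approached as far as the arm can. A call with a number of a shift or a turn outside -1 to 1 is refused whole. A call with a gripper value outside its range is refused whole. The fingers move at their own pace and stop on an object; FORCE is the grip in N (left out, the last holds). Time passes only in rows, so rows that do not move let the fingers close, or fill a call up. It gives the time, the measured TCP pose, the force and the opening at its end, in the units of the state.
- manip.get_obs(): the state, without advancing time (a new reading comes with each control period).
- manip.camera(name): name is "scene" or "top"; returns the picture (420x560x3 uint8, blue, green, red); there is no depth.
- manip.camera_info(name): a dict with "K" (3x3 intrinsics, pixels), "camera_from_world" (4x4, takes a point from world to camera coordinates). Camera axes: x right, y down, z forward; pixel columns grow to the right and rows downward; lengths in m; the calibration is good to about 2 mm. A picture is of the moment at which its call begins. camera_info takes no time and is no camera call.
- manip.hand_in(): hands the job in, once; it reports no verdict.
The state is a dict: "clock": time; "joint_pos": joint angles; "joint_velocities": joint speeds; "tau": joint torques, N m; "position": TCP position; "ee_rot": TCP orientation; "ft_force": force on the tool from outside, world axes, zero at the start; "torque": the same for the moment, N m; "grip_width": opening from 0.0 (shut) to 1.0 (fully open).
Only numpy, scipy, OpenCV 4.12 (cv2) and the standard library are available. Lean on these libraries where they do the work, as an engineer would, in place of code of your own. Each camera call takes 0.05 s, during which the arm holds its last target.

### The job

Put the three guitar routing templates away on the bench hook by their hanging slots: the large green one first, then the medium blue, then the small orange, each hanging upright and lying flat against the one behind it. As you hang each one, slide it gently back along the arm until it is fully home and you feel the sprung red stop behind the stack give 2 to 4 mm, hold it there for a moment, and never force the stop beyond 7 mm or strain the hook. Leave all three hanging freely and still, and leave everything else on the table where it is.

Things in the scene. Friction and masses are not known exactly. Their poses are not given: they have to be found in the camera images.
- hook: Fixed steel hook stand. Origin: underside of its 130 x 110 x 12 mm base, under the post (14 x 30 mm). A level flat arm runs from the post along the stand's -x (roughly towards the robot): 20 mm wide (y), 5 mm thick, top 160 mm above the table, end 110 mm in front of the origin; its last 5 mm is an upturned tip 9 mm high. Only the red stop stands above the arm, by 8 mm.
- hook_tip (a point): Top middle of the front face of the hook's upturned tip: 110 mm in front of the hook's origin, 169 mm above the table.
- stop (a joint): Travel (m) of the red sprung stop plate round the arm, 60 mm wide, 42 mm below to 8 mm above the arm's top: 0 at rest, grows as it is pushed towards the post (+x of the hook), about 2 N per mm, hard end at 10 mm. It is clamped at a different place each time: its front face at rest lies anywhere from 17 to 42 mm in front of the hook's origin, and this is not measured.
- rack: Fixed wooden stand with the templates on edge. Origin: underside centre. Base 170 (x) x 100 (y) x 12 mm; three slots along y, 14 mm wide and 26 mm deep, open at the ends, at x = -55, 0 and 55 mm; a template may be in any of them, standing on the base.
- large: The large green routing template: upright plate 10 mm thick (x), 154 mm tall (z). Origin: middle of its lower edge. Body 140 mm wide (y), 80 mm tall, with a 90 x 44 mm window; above it a 60 mm wide head with a hanging slot 26 mm wide (y), 26 mm high; on top a grip tab 22 mm wide (y), 40 mm tall. Pinch the tab from above by its two side edges, fingers closing along y.
- large_slot (a point): Middle of the top edge of the large green template's hanging slot, mid-thickness; this edge rests on the hook's arm.
- large_top (a point): Middle of the top edge of the large green template's grip tab, 48 mm above the slot's top edge.
- medium: The medium blue routing template: upright plate 10 mm thick (x), 142 mm tall (z). Origin: middle of its lower edge. Body 115 mm wide (y), 68 mm tall, with a 65 x 32 mm window; above it a 60 mm wide head with a hanging slot 26 mm wide (y), 26 mm high; on top a grip tab 36 mm wide (y), 40 mm tall. Pinch the tab from above by its two side edges, fingers closing along y.
- medium_slot (a point): Middle of the top edge of the medium blue template's hanging slot, mid-thickness; this edge rests on the hook's arm.
- medium_top (a point): Middle of the top edge of the medium blue template's grip tab, 48 mm above the slot's top edge.
- small: The small orange routing template: upright plate 10 mm thick (x), 130 mm tall (z). Origin: middle of its lower edge. Body 90 mm wide (y), 56 mm tall, with a 40 x 20 mm window; above it a 60 mm wide head with a hanging slot 26 mm wide (y), 26 mm high; on top a grip tab 50 mm wide (y), 40 mm tall. Pinch the tab from above by its two side edges, fingers closing along y.
- small_slot (a point): Middle of the top edge of the small orange template's hanging slot, mid-thickness; this edge rests on the hook's arm.
- small_top (a point): Middle of the top edge of the small orange template's grip tab, 48 mm above the slot's top edge.
- tape: Roll of yellow tape lying flat, 90 mm across, 24 mm high; bystander.
- pickup_a: Cream and steel guitar pickup, 90 x 45 x 24 mm; bystander.
- pickup_b: Cream and brass guitar pickup, 90 x 45 x 24 mm; bystander.
- phone: Phone in an orange case, 140 x 68 x 9 mm; bystander.
- screwdriver: Screwdriver lying down, 170 mm long; bystander.
- screws: Amber jar, 56 mm across, 65 mm high; bystander.
- spool: Black wire spool standing, 60 mm across, 40 mm high; bystander.
Mind the look-alikes: they are no part of the job. Of the things that look like the medium, the smaller one is meant. There is more than one size of the large; the job needs the larger.

How it is judged:
On the way, in this order (a step that is already met when the one before it is completed fails the run):
1. the large template is on the hook's arm and pressed home, the sprung stop giving at least 1 mm (z of large_slot in the frame of hook between 0.155 and 0.172 m and y of large_slot in the frame of hook between -0.008 and 0.008 m and x of large_slot in the frame of hook between -0.095 and -0.012 m and angle between large's own z axis and vertical below 0.12 rad and angle between the x axis of large and the x axis of hook, either way round below 0.15 rad and value of joint stop above 0.001 m), for 0.2 s.
2. the medium template is on the arm flat against the large one, pressed home so that the stop gives at least 1 mm (z of large_slot in the frame of hook between 0.155 and 0.164 m and y of large_slot in the frame of hook between -0.008 and 0.008 m and x of large_slot in the frame of hook between -0.095 and -0.012 m and angle between each of large, medium's own z axis and vertical below 0.12 rad and angle between the x axis of each of large, medium and the x axis of hook, either way round below 0.15 rad and z of medium_slot in the frame of hook between 0.155 and 0.172 m and y of medium_slot in the frame of hook between -0.008 and 0.008 m and x of medium_slot in the frame of hook between -0.095 and -0.012 m and horizontal distance between large_slot and medium_slot below 0.0135 m and value of joint stop above 0.001 m), for 0.2 s.
3. the small template is on the arm flat against the medium one, pressed home so that the stop gives at least 1 mm (z of large_slot in the frame of hook between 0.155 and 0.164 m and y of large_slot in the frame of hook between -0.008 and 0.008 m and x of large_slot in the frame of hook between -0.095 and -0.012 m and angle between each of large, medium, small's own z axis and vertical below 0.12 rad and angle between the x axis of each of large, medium, small and the x axis of hook, either way round below 0.15 rad and z of medium_slot in the frame of hook between 0.155 and 0.164 m and y of medium_slot in the frame of hook between -0.008 and 0.008 m and x of medium_slot in the frame of hook between -0.095 and -0.012 m and z of small_slot in the frame of hook between 0.155 and 0.172 m and y of small_slot in the frame of hook between -0.008 and 0.008 m and x of small_slot in the frame of hook between -0.095 and -0.012 m and horizontal distance between large_slot and medium_slot below 0.0135 m and horizontal distance between medium_slot and small_slot below 0.0135 m and value of joint stop above 0.001 m), for 0.2 s.
At the end, for the whole second after the job is handed in: All three hang still on the arm behind the tip, slot edge on the arm (-5/+4 mm), upright (0.12 rad) and square to it (0.15 rad): large at the back (middle within 52 mm of the hook origin), medium, then small, slot points of neighbours under 13.5 mm apart level (z of large_slot in the frame of hook between 0.155 and 0.164 m and y of large_slot in the frame of hook between -0.008 and 0.008 m and x of large_slot in the frame of hook between -0.052 and -0.012 m and angle between each of large, medium, small's own z axis and vertical below 0.12 rad and angle between the x axis of each of large, medium, small and the x axis of hook, either way round below 0.15 rad and z of medium_slot in the frame of hook between 0.155 and 0.164 m and y of medium_slot in the frame of hook between -0.008 and 0.008 m and x of medium_slot in the frame of hook between -0.095 and -0.012 m and z of small_slot in the frame of hook between 0.155 and 0.164 m and y of small_slot in the frame of hook between -0.008 and 0.008 m and x of small_slot in the frame of hook between -0.095 and -0.012 m and horizontal distance between large_slot and medium_slot below 0.0135 m and horizontal distance between medium_slot and small_slot below 0.0135 m and horizontal distance between large_slot and small_slot above 0.0165 m and linear speed of each of large, medium, small below 0.02 m/s); the robot touches nothing.
It fails at once if the sprung stop is pushed in more than 7 mm (value of joint stop above 0.007 m).
It fails at once if a template or the gripper presses on the hook with more than 25 N (contact force between any of large, medium, small, the fingers and hook above 25 N).
It fails at once if a bystander (tape, pickup, phone, screwdriver, jar, spool) is moved more than 30 mm (distance of any of tape, pickup_a, pickup_b, phone, screwdriver, screws, spool from where it was at the start of the episode above 0.03 m).
It also fails if it takes over 72 s, if anything falls off the work surface, if the arm or the gripper's body presses on something with over 40 N, if the wrist force passes 120 N, or if a joint passes its speed limit or range.

## Working session

There is one attempt and no reset: what is moved stays moved. The work goes in short steps, Python scripts to look and compute and a shell command to move; the robot and the scene stay as the last step left them, time stands still between calls to the robot, and variables do not carry over. Pictures are saved under pics/ and viewed, and the job is handed in when it is done.

```bash
ls; mkdir -p pics
python3 - <<'E'
from workcell import manip
import cv2,numpy as np
np.set_printoptions(precision=4,suppress=True)
o=manip.get_obs()
for k,v in o.items(): print(k,np.round(v,4))
for n in ("scene","top"):
    im=manip.camera(n); cv2.imwrite(f"pics/{n}0.png",im)
    i=manip.camera_info(n); print(n,np.array(i["K"]),np.array(i["camera_from_world"]))
E
```

```text
pics
clock 0.0
joint_pos [-1.3456  0.3328 -0.0647  1.4609  0.0216  1.3499 -0.0885]
joint_velocities [-0.0011 -0.001   0.0014  0.0009  0.0005  0.0018  0.0014]
tau [  0.0005 -62.5435   0.0496 -39.161    0.0163   0.0099  -0.    ]
position [0.1532 0.6056 0.2525]
ee_rot [ 0.1236  0.9923 -0.0007 -0.    ]
ft_force [-0.1874 -0.0008  0.4035]
torque [ 0.0166  0.0139 -0.0246]
grip_width 1.0
scene [[390.7808   0.     275.4968]
 [  0.     390.7808 213.9657]
 [  0.       0.       1.    ]] [[-0.8438  0.5365  0.0117  0.4785]
 [ 0.3386  0.5493 -0.764  -0.0863]
 [-0.4163 -0.6407 -0.6452  1.3874]
 [ 0.      0.      0.      1.    ]]
top [[438.2897   0.     281.963 ]
 [  0.     438.2897 212.6513]
 [  0.       0.       1.    ]] [[-0.0257 -0.9997 -0.0023 -0.0027]
 [-0.9911  0.0258 -0.131   0.5647]
 [ 0.131  -0.0011 -0.9914  1.1205]
 [ 0.      0.      0.      1.    ]]
```

View pics/scene0.png

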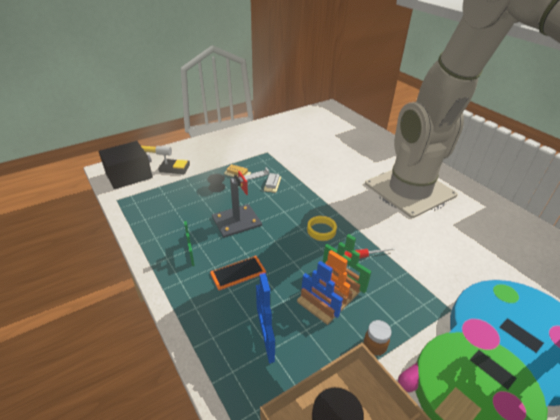

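View pics/top0.png

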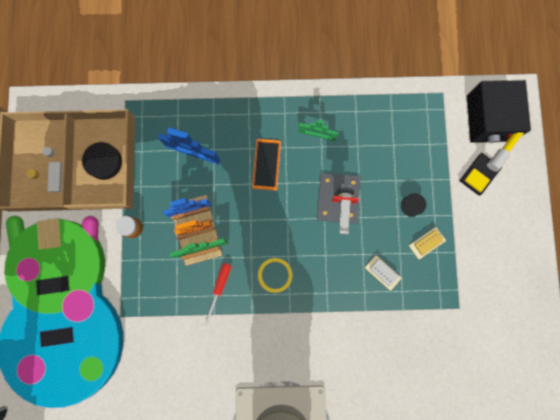

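The overview shows the rack with blue, orange and green templates at about (197,232) in the top view and the hook at about (343,200). A larger blue decoy stands at (190,147) and a smaller green decoy at (318,130). Next I'll zoom in.

```bash
cat > h.py <<'E'
import cv2,numpy as np
from workcell import manip
np.set_printoptions(precision=4,suppress=True)
def cam(n):
    i=manip.camera_info(n); return np.array(i["K"]),np.array(i["camera_from_world"])
def ray(n,uv):
    K,T=cam(n); d=np.linalg.inv(K)@np.array([uv[0],uv[1],1.]); R=T[:3,:3]
    return -R.T@T[:3,3], R.T@d
def onz(n,uv,z):
    c,d=ray(n,uv); return c+d*(z-c[2])/d[2]
def proj(n,p):
    K,T=cam(n); q=K@(T[:3,:3]@np.asarray(p,float)+T[:3,3]); return q[:2]/q[2]
def tri(a,b):
    c1,d1=ray("scene",a); c2,d2=ray("top",b)
    A=np.stack([d1,-d2],1); s=np.linalg.lstsq(A,c2-c1,rcond=None)[0]
    p,q=c1+d1*s[0],c2+d2*s[1]; return (p+q)/2,np.linalg.norm(p-q)
def crop(im,x0,y0,x1,y1,f,out):
    cv2.imwrite(out,cv2.resize(im[y0:y1,x0:x1],None,fx=f,fy=f,interpolation=cv2.INTER_CUBIC))
E
python3 - <<'E'
from h import *
s=cv2.imread("pics/scene0.png");t=cv2.imread("pics/top0.png")
crop(t,150,180,250,280,6,"pics/t_rack.png")
crop(s,290,220,400,330,5,"pics/s_rack.png")
crop(t,305,160,375,250,6,"pics/t_hook.png")
crop(s,200,150,300,250,6,"pics/s_hook.png")
E
```

```text
(no output)
```

View pics/t_rack.png

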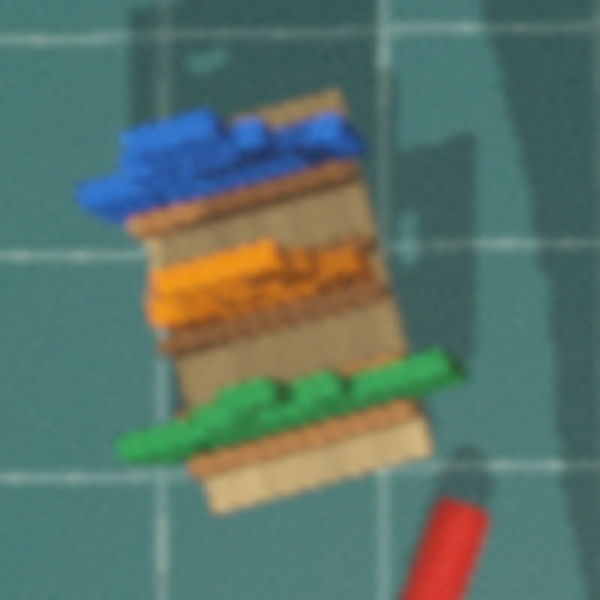

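View pics/s_rack.png

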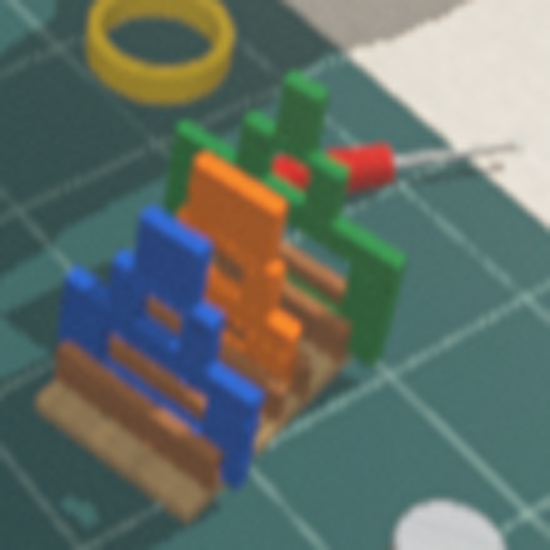

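View pics/t_hook.png

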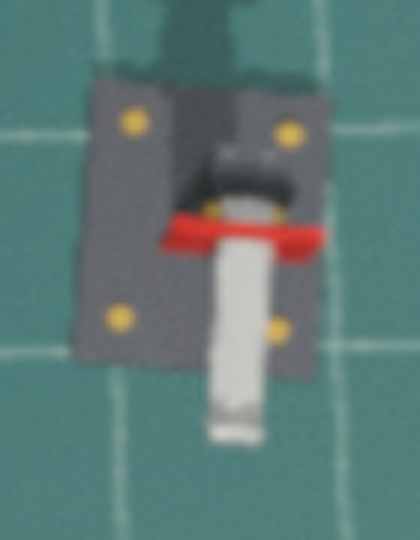

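View pics/s_hook.png

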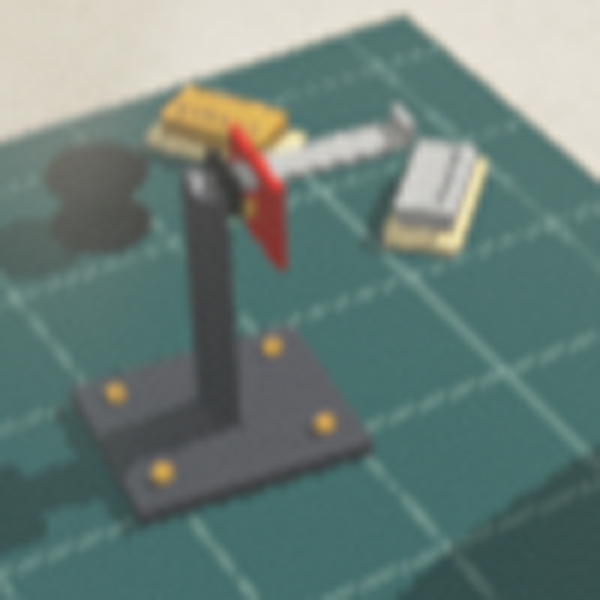

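Run:
```python
from h import *
for n in("scene","top"): print(n,ray(n,(0,0))[0])
T=lambda x,y:(150+x/6-.42,180+y/6-.42)
H=lambda x,y:(305+x/6-.42,160+y/6-.42)
S=lambda x,y:(290+x/5-.4,220+y/5-.4)
SH=lambda x,y:(200+x/6-.42,150+y/6-.42)
print("hook base corners z=.012")
for c in [(98,78),(330,92),(318,380),(72,362)]: print(c,onz("top",H(*c),.012))
print("bolts"); 
for c in [(135,122),(290,134),(277,331),(120,318)]: print(onz("top",H(*c),.014))
print("tip top front");
for c in [(208,428),(264,430)]: print(onz("top",H(*c),.169))
print("arm edges z=.16")
for c in [(216,245),(272,250),(211,400),(266,405)]: print(onz("top",H(*c),.160))
print("stop top z=.168")
for c in [(165,247),(320,260),(178,214),(326,230)]: print(onz("top",H(*c),.168))
print("rack top z=.038")
for c in [(343,92),(432,455),(212,513)]: print(onz("top",T(*c),.038), onz("top",T(*c),.012))
print("tri tabs")
for nm,s,t in [("greenL",(287,77),(222,392)),("greenR",(327,92),(275,383)),("orL",(200,155),(155,275)),("orR",(286,208),(278,246)),("blL",(147,212),(123,135)),("blR",(210,245),(213,112))]:
    print(nm,tri(S(*s),T(*t)))
print("tip",tri(SH(400,108),H(236,430)))
```

```text
scene [1.0105 0.6796 0.8235]
top [ 0.4128 -0.0161  1.1848]
hook base corners z=.012
(98, 78) [ 0.6754 -0.1266  0.012 ]
(330, 92) [ 0.6661 -0.2318  0.012 ]
(318, 380) [ 0.5346 -0.22    0.012 ]
(72, 362) [ 0.5456 -0.11    0.012 ]
bolts
[ 0.6541 -0.1424  0.014 ]
[ 0.6467 -0.2123  0.014 ]
[ 0.557  -0.2023  0.014 ]
[ 0.5647 -0.1321  0.014 ]
tip top front
[ 0.5008 -0.1492  0.169 ]
[ 0.4994 -0.1708  0.169 ]
arm edges z=.16
[ 0.5738 -0.1566  0.16  ]
[ 0.5712 -0.1786  0.16  ]
[ 0.5125 -0.152   0.16  ]
[ 0.51   -0.1734  0.16  ]
stop top z=.168
[ 0.5723 -0.1355  0.168 ]
[ 0.5656 -0.1959  0.168 ]
[ 0.5852 -0.1412  0.168 ]
[ 0.5774 -0.1988  0.168 ]
rack top z=.038
[0.617 0.181 0.038] [0.6216 0.1855 0.012 ]
[0.456  0.1429 0.038 ] [0.457  0.1465 0.012 ]
[0.4335 0.2384 0.038 ] [0.4339 0.2442 0.012 ]
tri tabs
greenL (array([0.4822, 0.1989, 0.1767]), np.float64(0.014521474316437298))
greenR (array([0.4735, 0.1944, 0.1602]), np.float64(0.021052866351836088))
orL (array([0.5372, 0.2196, 0.1696]), np.float64(0.03651892147307682))
orR (array([0.5229, 0.2098, 0.1221]), np.float64(0.046261052631309085))
blL (array([0.5877, 0.2352, 0.1737]), np.float64(0.02536056087429656))
blR (array([0.5791, 0.227 , 0.1436]), np.float64(0.03419972960702086))
tip (array([ 0.4998, -0.1596,  0.1751]), np.float64(0.0015852600341011887))
```

Run:
```python
from h import *
s=cv2.imread("pics/scene0.png");t=cv2.imread("pics/top0.png")
crop(t,165,235,235,265,11,"pics/t_g.png")
crop(t,158,190,223,238,12,"pics/t_bo.png")
crop(s,325,228,378,296,8,"pics/s_g.png")
crop(s,300,245,350,300,10,"pics/s_bo.png")
```

```text
(no output)
```

View pics/t_g.png

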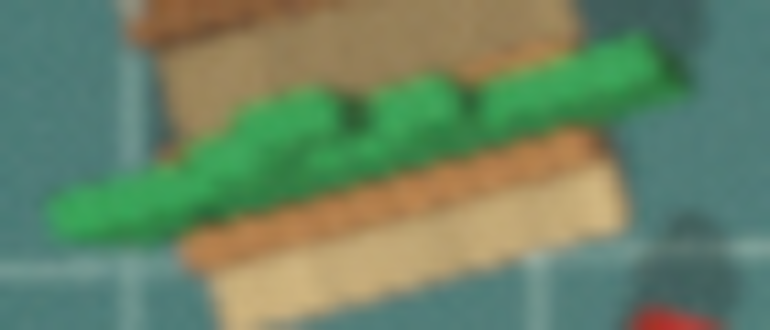

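View pics/t_bo.png

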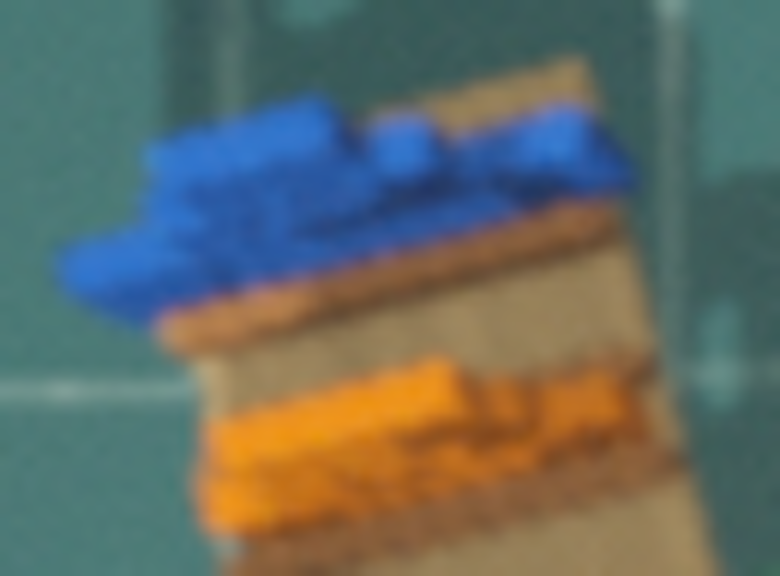

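View pics/s_g.png

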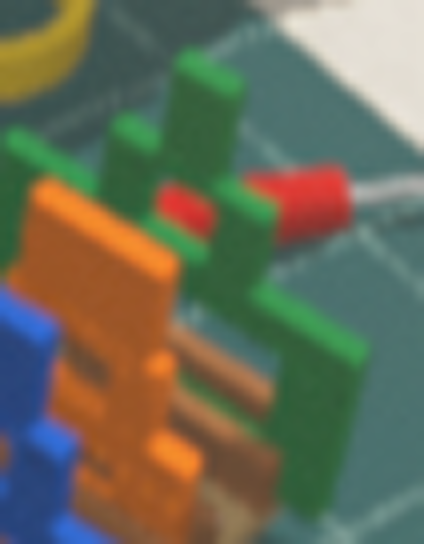

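View pics/s_bo.png

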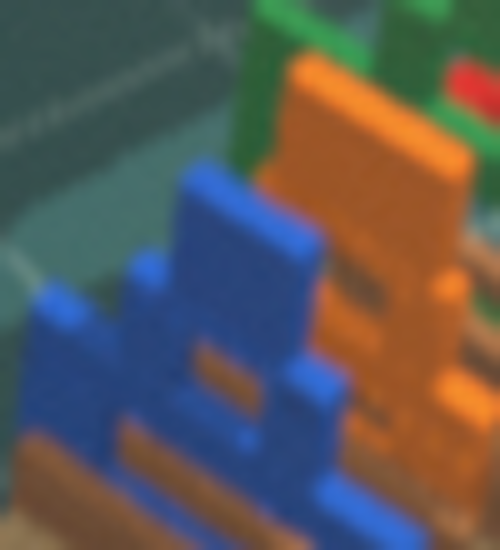

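Run:
```python
from h import *
def c(x,y,f,a,b): return (a+(x+.5)/f-.5,b+(y+.5)/f-.5)
R=np.array([.5278,.2149]); yw=.232; A=np.array([[np.cos(yw),np.sin(yw)],[-np.sin(yw),np.cos(yw)]])
for n,s,t,z in [("green",c(210,75,8,325,228),c(293,115,11,165,235),.166),("orange",c(378,112,10,300,245),c(335,415,12,158,190),.142),("blue",c(255,205,10,300,245),c(245,147,12,158,190),.154)]:
    p,e=tri(s,t); a=onz("scene",s,z);b=onz("top",t,z)
    print(n,p,e,"scene@z",a[:2],"top@z",b[:2],"rackframe",A@(a[:2]-R),A@(b[:2]-R))
```

```text
green [0.4766 0.1962 0.1657] 0.0016010840770726497 scene@z [0.4761 0.1969] top@z [0.4771 0.1956] rackframe [-0.0544 -0.0057] [-0.0538 -0.0072]
orange [0.5288 0.2138 0.1439] 0.00038737704541414445 scene@z [0.5277 0.2124] top@z [0.5289 0.2143] rackframe [-0.0007 -0.0024] [ 0.0009 -0.0008]
blue [0.5808 0.2296 0.1559] 0.0010347308540299691 scene@z [0.5792 0.2286] top@z [0.5815 0.2297] rackframe [0.0532 0.0016] [0.0557 0.0021]
```

Triangulation puts the tab tops at z≈0.166 for green, 0.156 for blue and 0.144 for orange. That matches the given template heights plus the 12 mm base, so these are the right-sized pieces. They also line up with the slots at x=-55, 0 and 55 mm. The hook origin is at about (0.6055, -0.172) with yaw about -0.108, and the rack yaw is about 0.232. Next I'll write a planner.

```bash
cat > plan.py <<'E'
import sys
from h import *
from scipy.spatial.transform import Rotation as Ro
def Rt(psi): 
    c,s=np.cos(psi),np.sin(psi); return np.array([[-c,-s,0],[-s,c,0],[0,0,-1.]])
def plan(target,psi,n,start=None,startR=None):
    o=manip.get_obs(); p=np.array(o["position"]) if start is None else np.array(start)
    R=Ro.from_quat(o["ee_rot"]).as_matrix() if startR is None else startR
    rv=Ro.from_matrix(R.T@Rt(psi)).as_rotvec(); d=(np.array(target)-p)/n
    print("from",p,"step mm",np.linalg.norm(d)*1e3,"rot/row deg",np.degrees(np.linalg.norm(rv)/n))
    for k in range(n):
        print(np.round(R.T@d/.08,3).tolist(),np.round(rv/n/(np.pi/4),3).tolist()); R=R@Ro.from_rotvec(rv/n).as_matrix()
    return R
def st():
    o=manip.get_obs(); print("t %.2f"%o["clock"],"pos",np.array(o["position"]),"F",np.array(o["ft_force"]),"w %.3f"%o["grip_width"])
    R=Ro.from_quat(o["ee_rot"]).as_matrix(); print("psi",np.arctan2(-R[0,1],R[1,1]),"tilt z",R[:,2])
if __name__=="__main__":
    a=[float(x) for x in sys.argv[1:]]; plan(a[:3],a[3],int(a[4]))
E
python3 plan.py .4767 .196 .225 .232 15
```

```text
from [0.1532 0.6056 0.2526] step mm 34.844912237805225 rot/row deg 1.8323410100146558
[-0.345, -0.265, 0.023] [-0.0, -0.0, -0.041]
[-0.336, -0.276, 0.023] [-0.0, -0.0, -0.041]
[-0.327, -0.286, 0.023] [-0.0, -0.0, -0.041]
[-0.318, -0.297, 0.023] [-0.0, -0.0, -0.041]
[-0.308, -0.307, 0.023] [-0.0, -0.0, -0.041]
[-0.298, -0.316, 0.023] [-0.0, -0.0, -0.041]
[-0.288, -0.326, 0.023] [-0.0, -0.0, -0.041]
[-0.278, -0.335, 0.023] [-0.0, -0.0, -0.041]
[-0.267, -0.344, 0.023] [-0.0, -0.0, -0.041]
[-0.256, -0.352, 0.023] [-0.0, -0.0, -0.041]
[-0.244, -0.36, 0.023] [-0.0, -0.0, -0.041]
[-0.233, -0.367, 0.023] [-0.0, -0.0, -0.041]
[-0.221, -0.375, 0.023] [-0.0, -0.0, -0.041]
[-0.209, -0.382, 0.023] [-0.0, -0.0, -0.041]
[-0.196, -0.388, 0.023] [-0.0, -0.0, -0.041]
```

```bash
python3 -m crank '[[1,[-0.34,-0.27,0.02],[0,0,-0.04]],[1,[-0.34,-0.28,0.02],[0,0,-0.04]],[1,[-0.33,-0.29,0.02],[0,0,-0.04]],[1,[-0.32,-0.30,0.02],[0,0,-0.04]],[1,[-0.31,-0.31,0.02],[0,0,-0.04]]]'; python3 -m crank '[[1,[-0.30,-0.32,0.02],[0,0,-0.04]],[1,[-0.29,-0.33,0.02],[0,0,-0.04]],[1,[-0.28,-0.34,0.02],[0,0,-0.04]],[1,[-0.27,-0.34,0.02],[0,0,-0.04]],[1,[-0.26,-0.35,0.02],[0,0,-0.04]]]'; python3 plan.py .4767 .196 .225 .232 5
```

```text
clock: 0.6
position: [0.2617, 0.4662, 0.2449]
ee_rot: [0.045, 0.999, -0.0, -0.0]
ft_force: [0.2, -0.0, -0.0]
grip_width: 0.999
clock: 1.1
position: [0.3699, 0.3287, 0.2371]
ee_rot: [-0.034, 0.999, -0.0, -0.0]
ft_force: [0.3, -0.2, -1.0]
grip_width: 1.0
from [0.3699 0.3287 0.2371] step mm 34.15850095716448 rot/row deg 1.882991096214743
[-0.244, -0.349, 0.03] [-0.0, -0.0, -0.042]
[-0.232, -0.357, 0.03] [-0.0, -0.0, -0.042]
[-0.221, -0.364, 0.03] [-0.0, -0.0, -0.042]
[-0.208, -0.371, 0.03] [-0.0, -0.0, -0.042]
[-0.196, -0.378, 0.03] [-0.0, -0.0, -0.042]
```

```bash
python3 -m crank '[[1,[-0.24,-0.35,0.03],[0,0,-0.04]],[1,[-0.23,-0.36,0.03],[0,0,-0.04]],[1,[-0.22,-0.36,0.03],[0,0,-0.04]],[1,[-0.21,-0.37,0.03],[0,0,-0.04]],[1,[-0.19,-0.37,0.03],[0,0,-0.04]]]' 80; python3 -c "
from plan import *
im=manip.camera('top');cv2.imwrite('pics/t1.png',im);s=manip.camera('scene');cv2.imwrite('pics/s1.png',s)
crop(im,140,170,260,290,5,'pics/t1c.png');crop(s,280,190,400,310,5,'pics/s1c.png')
st();plan([.4767,.196,.156],.232,4)"
```

```text
clock: 1.6
position: [0.4751, 0.1962, 0.225]
ee_rot: [-0.112, 0.994, -0.0, -0.0]
ft_force: [0.5, 0.2, -0.4]
grip_width: 1.003
t 1.70 pos [0.4766 0.193  0.2248] F [-0.3904  0.4366  0.1478] w 0.998
psi 0.2177926541633187 tilt z [ 0.0001 -0.0018 -1.    ]
from [0.4766 0.193  0.2248] step mm 17.21624298412107 rot/row deg 0.20513285224678562
[-0.002, 0.009, 0.215] [-0.001, -0.0, -0.005]
[-0.002, 0.009, 0.215] [-0.001, -0.0, -0.005]
[-0.002, 0.009, 0.215] [-0.001, -0.0, -0.005]
[-0.002, 0.009, 0.215] [-0.001, -0.0, -0.005]
```

View pics/s1c.png

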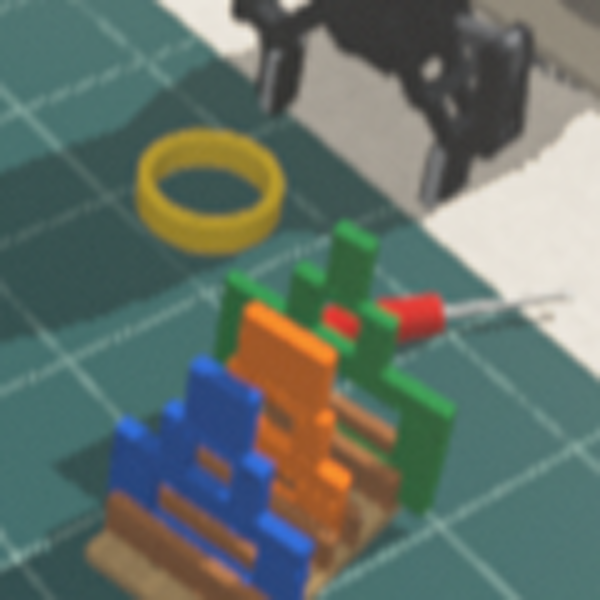

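View pics/t1c.png

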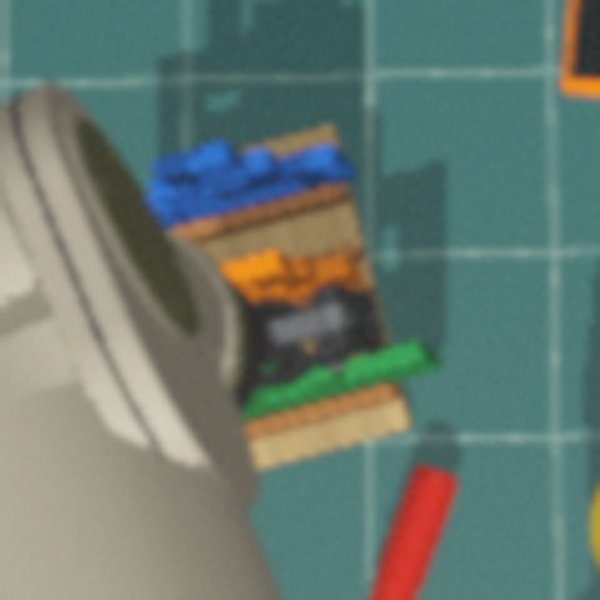

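```bash
python3 -m crank '[[1,[0,0.01,0.215],[0,0,-0.005]],[1,[0,0.01,0.215],[0,0,-0.005]],[1,[0,0.01,0.215],[0,0,-0.005]],[1,[0,0.01,0.215],[0,0,-0.005]],[1,[0,0,0],[0,0,0]]]' 80;  python3 -c "
from plan import *
s=manip.camera('scene');cv2.imwrite('pics/s2.png',s)
crop(s,280,190,400,310,5,'pics/s2c.png')
st()"
```

```text
clock: 2.2
position: [0.4721, 0.2006, 0.1543]
ee_rot: [-0.12, 0.993, -0.001, -0.002]
ft_force: [-0.3, 0.2, -0.4]
grip_width: 1.002
t 2.25 pos [0.4729 0.2007 0.1557] F [ 0.1839 -0.209  -0.0819] w 1.005
psi 0.2393701478098677 tilt z [-0.002  -0.0011 -1.    ]
```

View pics/s2c.png

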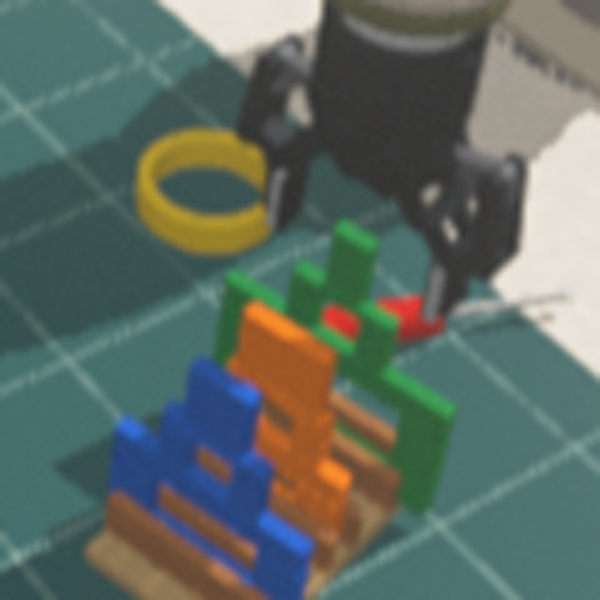

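```bash
for i in 1 ; do python3 -m crank '[[1,[0,0,0],[0,0,0]],[1,[0,0,0],[0,0,0]],[1,[0,0,0],[0,0,0]],[1,[0,0,0],[0,0,0]],[1,[0,0,0],[0,0,0]]]' 80 | head -3; done; python3 -c "
from plan import *
st();manip.camera('top');st();manip.camera('top');st()"
```

```text
clock: 2.75
position: [0.4738, 0.2007, 0.1567]
ee_rot: [-0.119, 0.993, 0.0, 0.0]
t 2.75 pos [0.4738 0.2007 0.1567] F [ 0.2012  0.1004 -0.1753] w 0.998
psi 0.2390885099283723 tilt z [ 0.0003  0.0003 -1.    ]
t 2.80 pos [0.4738 0.2007 0.1567] F [-0.2599  0.0055 -0.1371] w 1.005
psi 0.2391053713464463 tilt z [ 0.0003  0.0003 -1.    ]
t 2.85 pos [0.4738 0.2007 0.1566] F [-0.2053  0.1879 -0.106 ] w 1.000
psi 0.23912864915315993 tilt z [ 0.0001  0.0002 -1.    ]
```

```bash
python3 -m crank '[[1,[-0.023,-0.064,0],[0,0,0.009]],[1,[0,0,0],[0,0,0]],[1,[0,0,0],[0,0,0]],[-1,[0,0,0],[0,0,0]],[-1,[0,0,0],[0,0,0]]]' 80; python3 -m crank '[[-1,[0,0,0],[0,0,0]],[-1,[0,0,0],[0,0,0]],[-1,[0,0,0],[0,0,0]],[-1,[0,0,0],[0,0,0]],[-1,[0,0,0],[0,0,0]]]' 80;  python3 -c "
from plan import *
s=manip.camera('scene');cv2.imwrite('pics/s3.png',s)
crop(s,280,190,400,310,5,'pics/s3c.png')
st()"
```

```text
clock: 3.35
position: [0.4767, 0.1962, 0.1565]
ee_rot: [-0.116, 0.993, 0.0, -0.0]
ft_force: [-0.2, -0.1, 0.1]
grip_width: 0.686
clock: 3.85
position: [0.4767, 0.1962, 0.1564]
ee_rot: [-0.116, 0.993, 0.0, -0.0]
ft_force: [-0.5, 0.8, -0.6]
grip_width: 0.242
t 3.90 pos [0.4767 0.1962 0.1564] F [-0.1878  0.6836 -1.6156] w 0.241
psi 0.23210325188944955 tilt z [-0.0002  0.     -1.    ]
```

View pics/s3c.png

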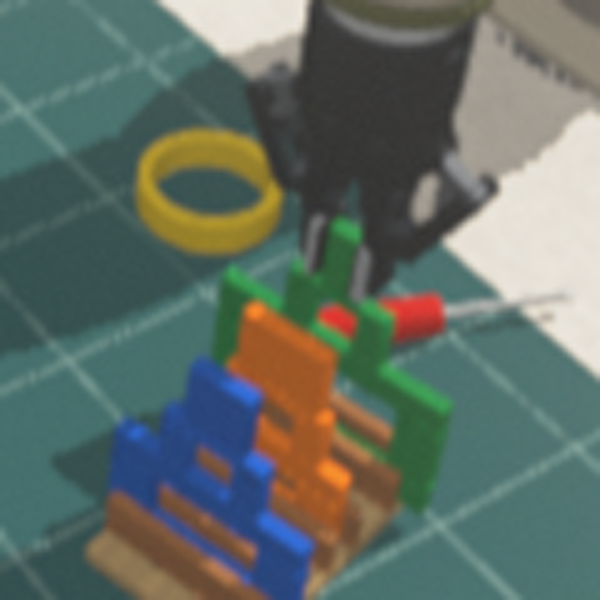

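```bash
python3 -m crank '[[-1,[0,0,-0.05],[0,0,0]],[-1,[0,0,-0.14],[0,0,0]],[-1,[0,0,-0.18],[0,0,0]],[-1,[0,0,-0.18],[0,0,0]],[-1,[0,0,-0.16],[0,0,0]]]' 80; python3 -m crank '[[-1,[0,0,0],[0,0,0]],[-1,[0,0,0],[0,0,0]],[-1,[0,0,0],[0,0,0]],[-1,[0,0,0],[0,0,0]],[-1,[0,0,0],[0,0,0]]]';  python3 -c "
from plan import *
s=manip.camera('scene');cv2.imwrite('pics/s4.png',s)
crop(s,280,190,400,310,5,'pics/s4c.png')
st();plan([.4564,-.1558,.2134],-.108,15)"
```

```text
clock: 4.4
position: [0.477, 0.1962, 0.2149]
ee_rot: [-0.116, 0.993, 0.0, 0.0]
ft_force: [0.7, 0.8, -1.7]
grip_width: 0.243
clock: 4.9
position: [0.4765, 0.196, 0.2128]
ee_rot: [-0.116, 0.993, -0.0, -0.0]
ft_force: [0.4, -0.8, -2.3]
grip_width: 0.243
t 4.95 pos [0.4766 0.1961 0.2129] F [-0.0062  0.1044 -1.7486] w 0.241
psi 0.2320858146911591 tilt z [-0.0006 -0.0003 -1.    ]
from [0.4766 0.1961 0.2129] step mm 23.496689841614213 rot/row deg 1.299034398138236
[0.084, -0.281, -0.0] [-0.0, -0.0, 0.029]
[0.077, -0.283, -0.0] [-0.0, -0.0, 0.029]
[0.071, -0.285, -0.0] [-0.0, -0.0, 0.029]
[0.065, -0.287, -0.0] [-0.0, -0.0, 0.029]
[0.058, -0.288, -0.0] [-0.0, -0.0, 0.029]
[0.051, -0.289, -0.0] [-0.0, -0.0, 0.029]
[0.045, -0.29, -0.0] [-0.0, -0.0, 0.029]
[0.038, -0.291, -0.0] [-0.0, -0.0, 0.029]
[0.032, -0.292, -0.0] [-0.0, -0.0, 0.029]
[0.025, -0.293, -0.0] [-0.0, -0.0, 0.029]
[0.018, -0.293, -0.0] [-0.0, -0.0, 0.029]
[0.012, -0.293, -0.0] [-0.0, -0.0, 0.029]
[0.005, -0.294, -0.0] [-0.0, -0.0, 0.029]
[-0.002, -0.294, -0.0] [-0.0, -0.0, 0.029]
[-0.008, -0.294, -0.0] [-0.0, -0.0, 0.029]
```

View pics/s4c.png

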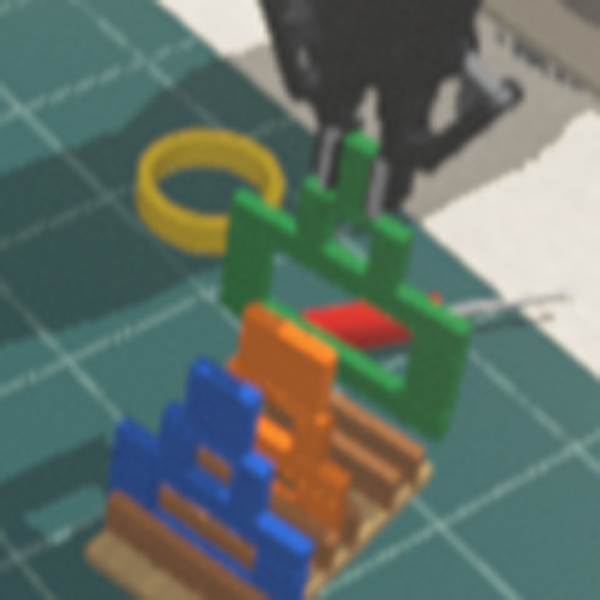

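The green template is lifted out of its slot and gripped upright at about (340,300). I'll carry it to the front of the hook.

```bash
python3 -m crank '[[-1,[0.08,-0.25,0],[0,0,0.03]],[-1,[0.08,-0.28,0],[0,0,0.03]],[-1,[0.07,-0.28,0],[0,0,0.03]],[-1,[0.07,-0.29,0],[0,0,0.03]],[-1,[0.06,-0.29,0],[0,0,0.03]]]';python3 -m crank '[[-1,[0.05,-0.29,0],[0,0,0.03]],[-1,[0.05,-0.29,0],[0,0,0.03]],[-1,[0.04,-0.29,0],[0,0,0.03]],[-1,[0.03,-0.29,0],[0,0,0.03]],[-1,[0.03,-0.29,0],[0,0,0.03]]]';python3 -m crank '[[-1,[0.02,-0.29,0],[0,0,0.03]],[-1,[0.01,-0.29,0],[0,0,0.03]],[-1,[0.0,-0.29,0],[0,0,0.02]],[-1,[0.0,-0.25,0],[0,0,0.02]],[-1,[0.0,-0.1,0],[0,0,0.01]]]';python3 -m crank '[[-1,[0,0,0],[0,0,0]],[-1,[0,0,0],[0,0,0]],[-1,[0,0,0],[0,0,0]],[-1,[0,0,0],[0,0,0]],[-1,[0,0,0],[0,0,0]]]';  python3 -c "
from plan import *
s=manip.camera('scene');cv2.imwrite('pics/s5.png',s);t=manip.camera('top');cv2.imwrite('pics/t5.png',t)
crop(s,200,140,320,240,6,'pics/s5c.png');crop(t,300,180,390,280,6,'pics/t5c.png')
st();plan([.4564,-.1558,.2134],-.108,1)"
```

```text
clock: 5.45
position: [0.4685, 0.0789, 0.2134]
ee_rot: [-0.056, 0.998, 0.0, 0.0]
ft_force: [-0.3, -0.7, -1.6]
grip_width: 0.24
clock: 5.95
position: [0.4604, -0.0373, 0.2133]
ee_rot: [0.003, 1.0, 0.0, 0.0]
ft_force: [0.1, -0.7, -1.8]
grip_width: 0.242
clock: 6.45
position: [0.4539, -0.1356, 0.2133]
ee_rot: [0.047, 0.999, -0.0, 0.0]
ft_force: [0.8, 0.7, -1.3]
grip_width: 0.24
clock: 6.95
position: [0.4544, -0.1323, 0.2133]
ee_rot: [0.044, 0.999, 0.0, 0.0]
ft_force: [0.0, 0.5, -2.3]
grip_width: 0.244
t 7.05 pos [ 0.4544 -0.1325  0.2133] F [ 0.0694  0.0464 -1.9998] w 0.242
psi -0.08936713315052311 tilt z [ 0.      0.0002 -1.    ]
from [ 0.4544 -0.1325  0.2133] step mm 23.362656846058186 rot/row deg 1.067621169490206
[-0.051, -0.287, -0.002] [0.0, 0.0, 0.024]
```

View pics/s5c.png

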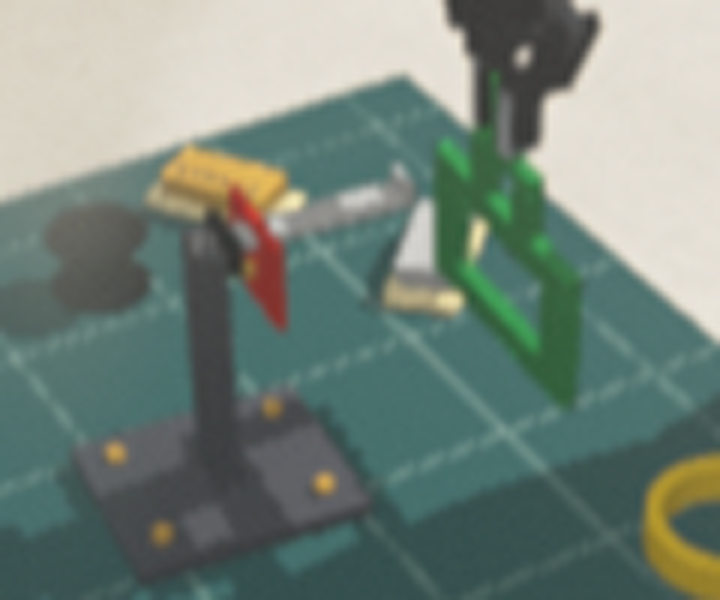

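View pics/t5c.png

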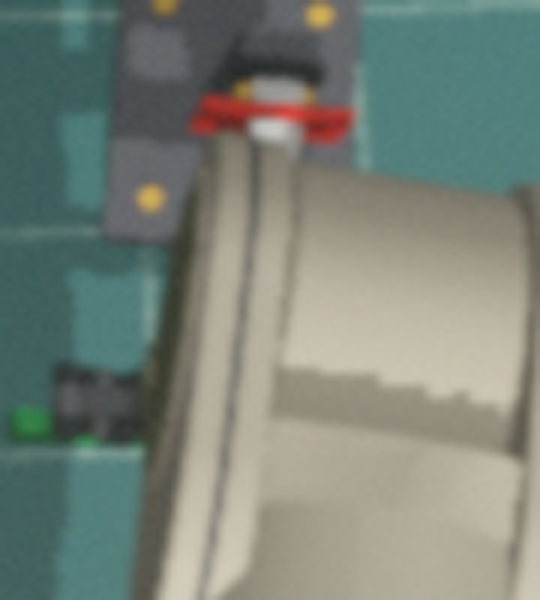

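Run:
```python
from h import *
t=cv2.imread("pics/top0.png"); hsv=cv2.cvtColor(t,cv2.COLOR_BGR2HSV)
# arm: row-wise subpixel edges on luminance-saturation
sat=hsv[...,1].astype(float)
g=t.astype(float)
for v in range(202,234,2):
    row=g[v,330:360,2]  # red channel: mat low, arm high
    lo=40; hi=row[8:20].max()
    th=(np.median(row[:6])+np.percentile(row,80))/2
    x=np.arange(330,360); idx=np.where(row>th)[0]
    if len(idx)<3: continue
    a,b=idx[0],idx[-1]
    L=x[a]-(row[a]-th)/(row[a]-row[a-1]); R=x[b]+(row[b]-th)/(row[b]-row[b+1])
    p=onz("top",((L+R)/2,v),.160)
    print(v,round(L,2),round(R,2),p[:2], round((R-L),2))
# columns along arm to get tip end
for u in (341,343,345,347): print(u,g[222:240,u,:].mean(1).round())
m=cv2.inRange(hsv,(0,150,110),(8,255,255))|cv2.inRange(hsv,(172,150,110),(180,255,255)); m[:,:325]=0;m[:190]=0;m[215:]=0;m[:,365:]=0
c=max(cv2.findContours(m,0,1)[0],key=cv2.contourArea); print("red top",cv2.minAreaRect(c))
```

```text
202 340.99 355.94 [ 0.5695 -0.1751] 14.95
204 340.48 349.89 [ 0.5649 -0.1671] 9.42
206 340.5 349.48 [ 0.5602 -0.1664] 8.98
208 340.5 349.48 [ 0.5554 -0.1662] 8.98
210 340.49 349.41 [ 0.5506 -0.1659] 8.92
212 340.53 349.63 [ 0.5459 -0.166 ] 9.11
214 340.29 352.71 [ 0.541  -0.1692] 12.42
216 339.94 352.33 [ 0.5363 -0.1681] 12.39
218 339.52 349.0 [ 0.5317 -0.1635] 9.48
220 339.48 348.62 [ 0.527  -0.1628] 9.13
222 339.4 348.67 [ 0.5222 -0.1625] 9.26
224 339.39 348.51 [ 0.5175 -0.1621] 9.12
226 339.39 348.59 [ 0.5128 -0.162 ] 9.2
228 339.36 348.51 [ 0.5081 -0.1616] 9.15
230 338.72 348.25 [ 0.5034 -0.1604] 9.53
232 339.22 348.53 [ 0.4987 -0.1611] 9.31
341 [193. 194. 193. 188. 178. 161. 152. 149. 162. 192. 196. 161. 123. 112.
 111. 111. 110. 109.]
343 [195. 195. 196. 196. 193. 189. 170. 157. 166. 193. 194. 161. 125. 112.
 109. 110. 109. 110.]
345 [198. 198. 197. 198. 195. 182. 164. 158. 164. 187. 192. 166. 130. 112.
 109. 109. 111. 109.]
347 [191. 193. 194. 193. 188. 169. 160. 153. 153. 170. 184. 167. 134. 115.
 111. 109. 110. 111.]
red top ((345.0015563964844, 198.97230529785156), (24.073989868164062, 5.269651889801025), 3.1798300743103027)
```

Run:
```python
from plan import *
s=cv2.imread("pics/s5.png"); f=6
x0,y0=200,140
b=cv2.resize(s[140:240,200:320],None,fx=f,fy=f,interpolation=cv2.INTER_CUBIC)
def mk(p,c):
    u=proj("scene",p); cv2.drawMarker(b,tuple(int(round(v)) for v in ((u[0]-x0+.5)*f-.5,(u[1]-y0+.5)*f-.5)),c,cv2.MARKER_CROSS,14,1)
p=np.array([.4544,-.1325]); psi=-.0894; ex=np.array([np.cos(psi),np.sin(psi)]); ey=np.array([-np.sin(psi),np.cos(psi)])
bot=.012+.0565
def T(dx,dy,z): q=p+ex*dx+ey*dy; return [q[0],q[1],bot+z]
for dy in(-.07,.07):
    for z in(0,.08): mk(T(.005,dy,z),(0,0,255))
for dy in(-.013,.013):
    for z in(.08,.106): mk(T(.005,dy,z),(0,255,255))
for dy in (-.011,.011): mk(T(.005,dy,.154),(255,0,255))
for dy in (-.03,.03): mk(T(.005,dy,.114),(255,0,0))
hy=-.10; O=np.array([.496,-.1608])+.11*np.array([np.cos(hy),np.sin(hy)]); print("hook origin",O)
def Hk(x,y,z): return [O[0]+x*np.cos(hy)-y*np.sin(hy),O[1]+x*np.sin(hy)+y*np.cos(hy),z]
for y in(-.01,.01):
    mk(Hk(-.105,y,.169),(0,0,255)); mk(Hk(-.03,y,.160),(0,0,255))
for x in(-.065,.065):
    for y in(-.055,.055): mk(Hk(x,y,.012),(0,0,255))
cv2.imwrite("pics/s5m.png",b)
```

```text
hook origin [ 0.6055 -0.1718]
```

View pics/s5m.png

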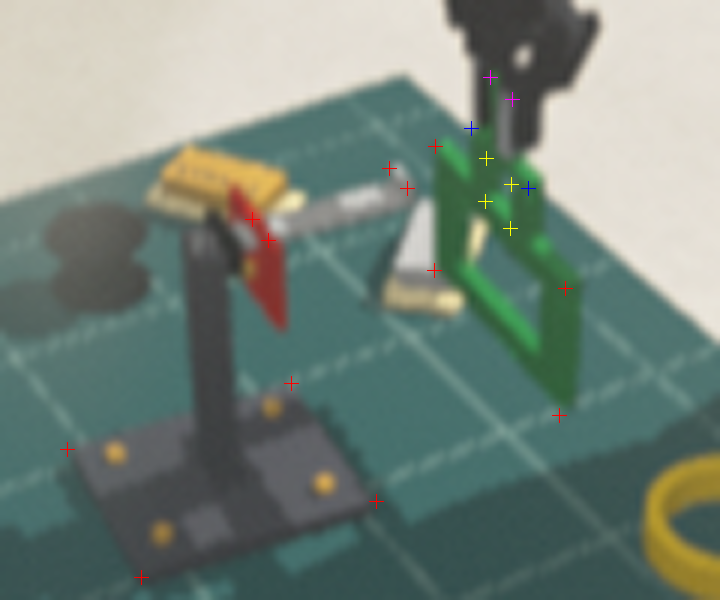

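Run:
```python
from plan import *
s=cv2.imread("pics/s5.png"); crop(s,265,145,305,215,11,"pics/s5g.png")
p=np.array([.4544,-.1325,.15])
for d in np.eye(3): print((proj("scene",p+.001*d)-proj("scene",p-.001*d))/2,"px/mm")
```

```text
[-0.275   0.0977] px/mm
[0.1813 0.1596] px/mm
[ 0.0085 -0.2731] px/mm
```

View pics/s5g.png

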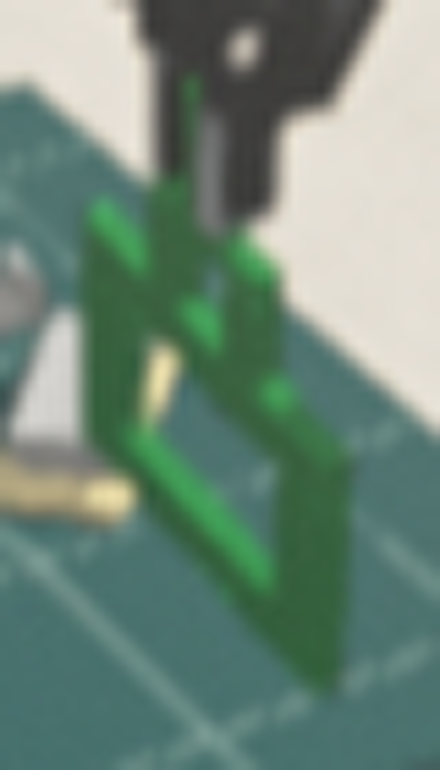

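```bash
python3 -c "
from plan import *
plan([.460,-.1572,.2134],-.10,2)"
```

```text
from [ 0.4544 -0.1325  0.2133] step mm 12.654856908091624 rot/row deg 0.304641219214725
[-0.049, -0.15, -0.001] [0.0, 0.0, 0.007]
[-0.05, -0.15, -0.001] [0.0, 0.0, 0.007]
```

```bash
python3 -m crank '[[-1,[-0.05,-0.15,0],[0,0,0.007]],[-1,[-0.05,-0.15,0],[0,0,0.007]],[-1,[0,0,0],[0,0,0]],[-1,[0,0,0],[0,0,0]],[-1,[0,0,0],[0,0,0]]]';  python3 -c "
from plan import *
s=manip.camera('scene');cv2.imwrite('pics/s6.png',s)
crop(s,230,140,310,220,8,'pics/s6c.png')
st();plan([.525,-.1608-.0995*.029,.2134],-.10,5)"
```

```text
clock: 7.55
position: [0.46, -0.1573, 0.2131]
ee_rot: [0.05, 0.999, 0.0, -0.0]
ft_force: [0.6, -0.1, -2.8]
grip_width: 0.244
t 7.60 pos [ 0.46   -0.1572  0.2132] F [ 0.3279 -0.245  -1.777 ] w 0.240
psi -0.10062155460868465 tilt z [-0.0003  0.0003 -1.    ]
from [ 0.46   -0.1572  0.2132] step mm 13.06214821892947 rot/row deg 0.008233322418255978
[-0.163, 0.0, -0.001] [0.0, -0.0, -0.0]
[-0.163, 0.0, -0.001] [0.0, -0.0, -0.0]
[-0.163, 0.0, -0.001] [0.0, -0.0, -0.0]
[-0.163, 0.0, -0.001] [0.0, -0.0, -0.0]
[-0.163, 0.0, -0.001] [0.0, -0.0, -0.0]
```

View pics/s6c.png

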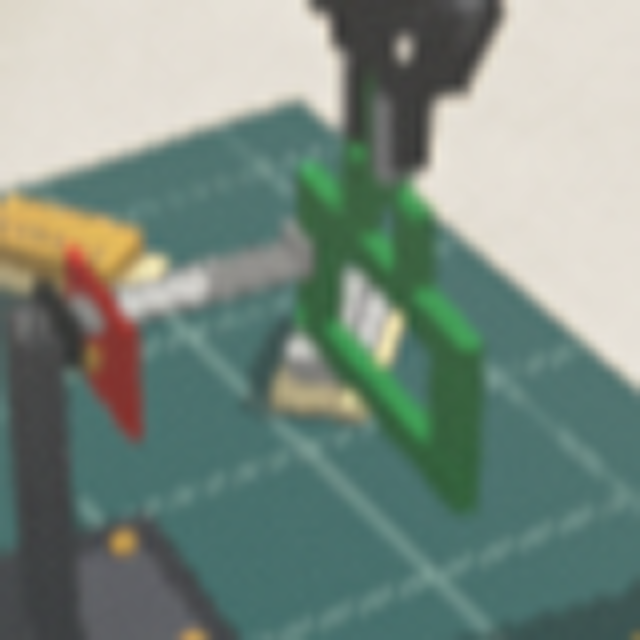

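```bash
python3 -m crank '[[-1,[-0.1,0,0],[0,0,0]],[-1,[-0.1,0,0],[0,0,0]],[-1,[-0.1,0,0],[0,0,0]],[-1,[-0.08,0,0],[0,0,0]],[-1,[-0.06,0,0],[0,0,0]]]';python3 -m crank '[[-1,[-0.06,0,0],[0,0,0]],[-1,[-0.06,0,0],[0,0,0]],[-1,[-0.06,0,0],[0,0,0]],[-1,[-0.06,0,0],[0,0,0]],[-1,[0,0,0],[0,0,0]]]';  python3 -c "
from plan import *
s=manip.camera('scene');cv2.imwrite('pics/s7.png',s)
crop(s,230,140,310,220,8,'pics/s7c.png')
st()"
```

```text
clock: 8.1
position: [0.4958, -0.161, 0.2131]
ee_rot: [0.05, 0.999, -0.0, -0.0]
ft_force: [-0.0, 0.2, -1.2]
grip_width: 0.24
clock: 8.6
position: [0.5147, -0.1629, 0.2132]
ee_rot: [0.05, 0.999, -0.0, 0.0]
ft_force: [0.1, 0.5, -2.5]
grip_width: 0.24
t 8.65 pos [ 0.5143 -0.163   0.2132] F [ 0.0219 -0.2831 -1.7496] w 0.245
psi -0.1009077318105566 tilt z [-0.0002 -0.0002 -1.    ]
```

View pics/s7c.png

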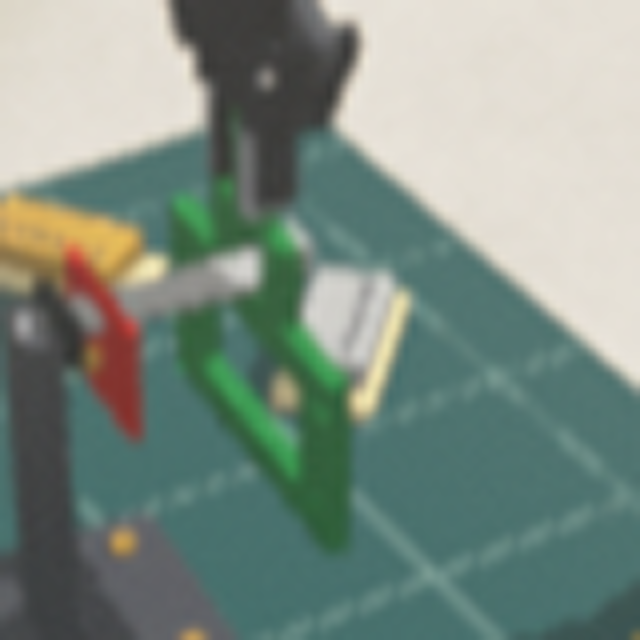

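```bash
python3 -m crank '[[-1,[-0.08,0,0],[0,0,0]],[-1,[-0.06,0,0.03],[0,0,0]],[-1,[-0.02,0,0.04],[0,0,0]],[-1,[0,0,0.04],[0,0,0]],[-1,[0,0,0.03],[0,0,0]]]'; python3 -m crank '[[-1,[0,0,0.01],[0,0,0]],[-1,[0,0,0],[0,0,0]],[-1,[0,0,0.01],[0,0,0]],[-1,[0,0,0],[0,0,0]],[-1,[0,0,0],[0,0,0]]]'; python3 -c "
from plan import *
s=manip.camera('scene');cv2.imwrite('pics/s8.png',s)
crop(s,230,140,310,220,8,'pics/s8c.png')
st()"
```

```text
clock: 9.15
position: [0.5267, -0.1642, 0.2015]
ee_rot: [0.05, 0.999, 0.0, -0.0]
ft_force: [0.3, -0.6, -2.1]
grip_width: 0.239
clock: 9.65
position: [0.5269, -0.1642, 0.2006]
ee_rot: [0.05, 0.999, 0.0, 0.0]
ft_force: [-0.2, 0.3, -1.5]
grip_width: 0.241
t 9.70 pos [ 0.527  -0.1642  0.2006] F [-0.4865  0.7184 -2.3348] w 0.241
psi -0.10089489583617138 tilt z [ 0.0002  0.0001 -1.    ]
```

View pics/s8c.png

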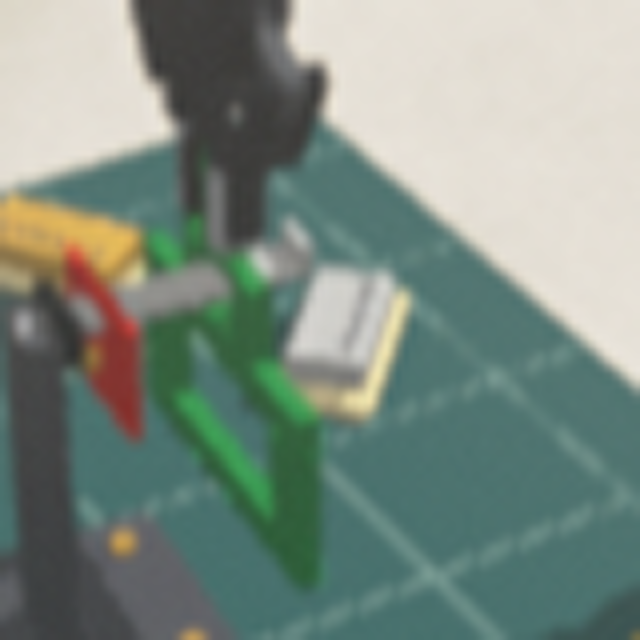

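```bash
python3 -m crank '[[-1,[-0.06,0,0],[0,0,0]],[-1,[-0.08,0,0],[0,0,0]],[-1,[-0.08,0,0],[0,0,0]],[-1,[-0.06,0,0],[0,0,0]],[-1,[-0.04,0,0],[0,0,0]]]'; python3 -m crank '[[-1,[0,0,0],[0,0,0]],[-1,[0,0,0],[0,0,0]],[-1,[0,0,0],[0,0,0]],[-1,[0,0,0],[0,0,0]],[-1,[0,0,0],[0,0,0]]]'; python3 -c "
from plan import *
s=manip.camera('scene');cv2.imwrite('pics/s9.png',s)
crop(s,230,140,310,220,8,'pics/s9c.png')
st()"
```

```text
clock: 10.2
position: [0.5529, -0.1669, 0.2003]
ee_rot: [0.05, 0.999, -0.0, -0.0]
ft_force: [-0.5, 0.2, -0.1]
grip_width: 0.238
clock: 10.7
position: [0.5523, -0.1668, 0.2005]
ee_rot: [0.05, 0.999, 0.0, 0.0]
ft_force: [-0.6, -0.7, -1.8]
grip_width: 0.242
t 10.75 pos [ 0.5523 -0.1668  0.2005] F [ 0.2735 -0.1329 -1.2503] w 0.244
psi -0.10092572627635336 tilt z [ 0.0001  0.0002 -1.    ]
```

View pics/s9c.png

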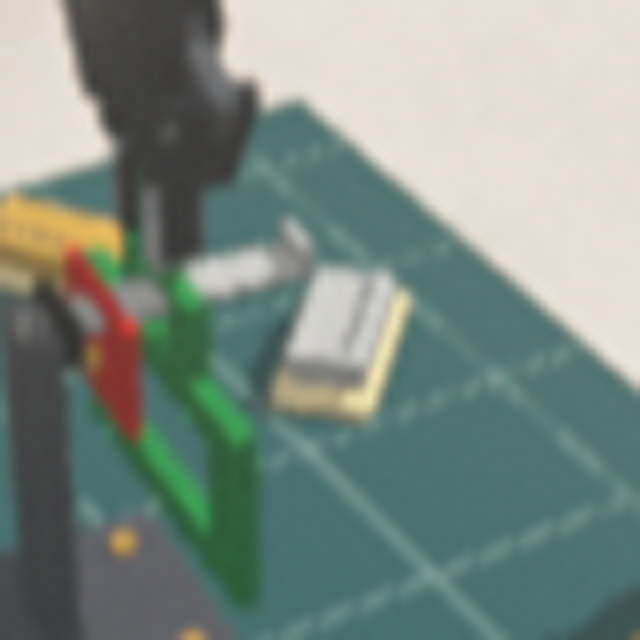

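```bash
Z='[[-1,[-0.02,0,0],[0,0,0]],[-1,[-0.02,0,0],[0,0,0]],[-1,[-0.02,0,0],[0,0,0]],[-1,[0,0,0],[0,0,0]],[-1,[0,0,0],[0,0,0]]]'; python3 -m crank '[[-1,[-0.02,0,0],[0,0,0]],[-1,[-0.02,0,0],[0,0,0]],[-1,[-0.02,0,0],[0,0,0]],[-1,[0,0,0],[0,0,0]],[-1,[0,0,0],[0,0,0]]]' | grep -v rot; python3 -m crank '[[-1,[-0.02,0,0],[0,0,0]],[-1,[-0.02,0,0],[0,0,0]],[0,[0,0,0],[0,0,0]],[-1,[0,0,0],[0,0,0]],[-1,[0,0,0],[0,0,0]]]' --help 2>&1 | head -5
```

```text
clock: 11.25
position: [0.5572, -0.1673, 0.2004]
ft_force: [-0.5, -0.2, -2.3]
grip_width: 0.24
invalid input: not JSON, or not a number
```

```bash
python3 -m crank '[[-1,[-0.015,0,0],[0,0,0]],[-1,[-0.015,0,0],[0,0,0]],[-1,[0,0,0],[0,0,0]],[-1,[0,0,0],[0,0,0]],[-1,[0,0,0],[0,0,0]]]' | grep -v rot; python3 -c "
from plan import *
st();manip.camera('top');st();s=manip.camera('scene');cv2.imwrite('pics/s10.png',s)
crop(s,230,140,310,220,8,'pics/s10c.png')"
```

```text
clock: 11.75
position: [0.5595, -0.1675, 0.2005]
ft_force: [-0.7, -0.3, -2.0]
grip_width: 0.247
t 11.75 pos [ 0.5595 -0.1675  0.2005] F [-0.6973 -0.3383 -2.0041] w 0.247
psi -0.10091471774743385 tilt z [-0.      0.0001 -1.    ]
t 11.80 pos [ 0.5595 -0.1676  0.2004] F [ 0.242   0.7049 -1.7316] w 0.244
psi -0.10094389275365201 tilt z [-0.0001  0.0001 -1.    ]
```

View pics/s10c.png

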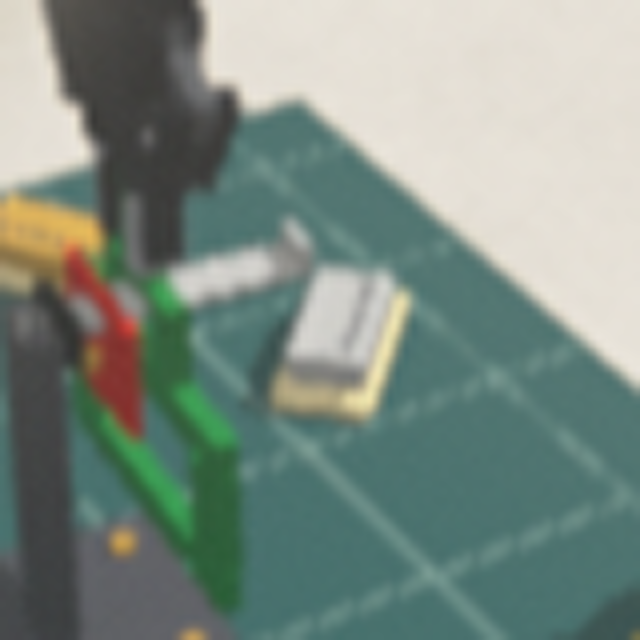

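```bash
python3 -m crank '[[-1,[-0.02,0,0],[0,0,0]],[-1,[-0.01,0,0],[0,0,0]],[-1,[0,0,0],[0,0,0]],[-1,[0,0,0],[0,0,0]],[-1,[0,0,0],[0,0,0]]]' | grep -v rot; python3 -c "
from plan import *
manip.camera('top');st()"
```

```text
clock: 12.35
position: [0.5619, -0.1678, 0.2004]
ft_force: [0.4, -0.0, -1.4]
grip_width: 0.241
t 12.40 pos [ 0.5619 -0.1678  0.2004] F [-0.0939 -0.1906 -1.5753] w 0.241
psi -0.10099244372592099 tilt z [-0.0001  0.0001 -1.    ]
```

```bash
python3 -m crank '[[-1,[-0.02,0,0],[0,0,0]],[-1,[-0.005,0,0],[0,0,0]],[-1,[0,0,0],[0,0,0]],[-1,[0,0,0],[0,0,0]],[-1,[0,0,0],[0,0,0]]]' | grep -v rot; python3 -c "
from plan import *
manip.camera('top');st();manip.camera('top');st()"
```

```text
clock: 12.9
position: [0.5639, -0.168, 0.2005]
ft_force: [1.3, -0.5, -1.7]
grip_width: 0.246
t 12.95 pos [ 0.5639 -0.168   0.2005] F [-0.4004  0.479  -1.8258] w 0.238
psi -0.10087640696580881 tilt z [-0.      0.0001 -1.    ]
t 13.00 pos [ 0.5639 -0.168   0.2005] F [ 0.2653 -0.3391 -1.7707] w 0.242
psi -0.10096080308040539 tilt z [ 0.      0.0001 -1.    ]
```

```bash
python3 -m crank '[[-1,[-0.02,0,0],[0,0,0]],[-1,[-0.005,0,0],[0,0,0]],[-1,[0,0,0],[0,0,0]],[-1,[0,0,0],[0,0,0]],[-1,[0,0,0],[0,0,0]]]' | grep -v rot; python3 -c "
from plan import *
manip.camera('top');st();manip.camera('top');st()"
```

```text
clock: 13.5
position: [0.5659, -0.1682, 0.2005]
ft_force: [0.5, -0.6, -1.8]
grip_width: 0.242
t 13.55 pos [ 0.5659 -0.1682  0.2004] F [-0.1116  0.0382 -1.9523] w 0.239
psi -0.10099527077915987 tilt z [-0.      0.0001 -1.    ]
t 13.60 pos [ 0.5659 -0.1682  0.2005] F [ 0.2371  0.0278 -1.636 ] w 0.241
psi -0.10086882593563408 tilt z [-0.0001  0.0001 -1.    ]
```

```bash
python3 -m crank '[[-1,[-0.02,0,0],[0,0,0]],[-1,[-0.005,0,0],[0,0,0]],[-1,[0,0,0],[0,0,0]],[-1,[0,0,0],[0,0,0]],[-1,[0,0,0],[0,0,0]]]' | grep -v rot; python3 -c "
from plan import *
st();manip.camera('top');st();s=manip.camera('scene');cv2.imwrite('pics/s11.png',s)
crop(s,230,140,310,220,8,'pics/s11c.png')"
```

```text
clock: 14.1
position: [0.5679, -0.1684, 0.2004]
ft_force: [-0.1, -0.2, -2.0]
grip_width: 0.242
t 14.10 pos [ 0.5679 -0.1684  0.2004] F [-0.1268 -0.1772 -2.0378] w 0.242
psi -0.1009773051688145 tilt z [-0.0001  0.0001 -1.    ]
t 14.15 pos [ 0.5679 -0.1684  0.2004] F [ 0.4659 -0.1982 -1.3327] w 0.238
psi -0.10099613685748315 tilt z [-0.0001  0.0001 -1.    ]
```

View pics/s11c.png

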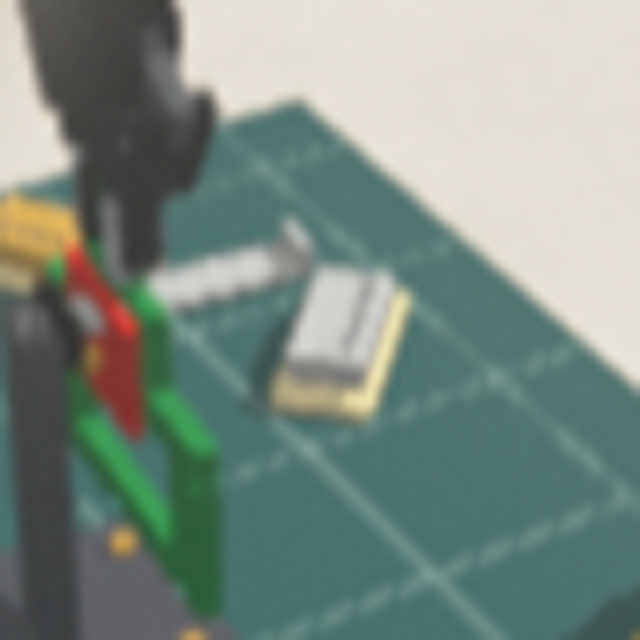

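```bash
python3 -m crank '[[-1,[-0.02,0,0],[0,0,0]],[-1,[-0.005,0,0],[0,0,0]],[-1,[0,0,0],[0,0,0]],[-1,[0,0,0],[0,0,0]],[-1,[0,0,0],[0,0,0]]]' | grep -v rot; python3 -c "
from plan import *
manip.camera('top');st()"
```

```text
clock: 14.7
position: [0.5698, -0.1686, 0.2004]
ft_force: [-0.1, 0.5, -2.4]
grip_width: 0.243
t 14.75 pos [ 0.5698 -0.1686  0.2004] F [ 0.1188 -0.8011 -2.0635] w 0.244
psi -0.10095643971797025 tilt z [-0.0001  0.0001 -1.    ]
```

```bash
python3 -m crank '[[-1,[-0.02,0,0],[0,0,0]],[-1,[-0.005,0,0],[0,0,0]],[-1,[0,0,0],[0,0,0]],[-1,[0,0,0],[0,0,0]],[-1,[0,0,0],[0,0,0]]]' | grep -v rot; python3 -c "
from plan import *
manip.camera('top');st()"
```

```text
clock: 15.25
position: [0.5717, -0.1688, 0.2004]
ft_force: [-3.1, 0.9, -1.5]
grip_width: 0.24
t 15.30 pos [ 0.5717 -0.1688  0.2004] F [-2.9577  0.7596  0.3949] w 0.244
psi -0.10103603031561591 tilt z [-0.0004  0.0002 -1.    ]
```

```bash
python3 -m crank '[[-1,[-0.015,0,0],[0,0,0]],[-1,[-0.004,0,0],[0,0,0]],[-1,[0,0,0],[0,0,0]],[-1,[0,0,0],[0,0,0]],[-1,[0,0,0],[0,0,0]]]' | grep -v rot; python3 -c "
from plan import *
st();manip.camera('top');st();s=manip.camera('scene');cv2.imwrite('pics/s12.png',s)
crop(s,230,140,310,220,8,'pics/s12c.png')"
```

```text
clock: 15.8
position: [0.573, -0.1689, 0.2004]
ft_force: [-5.1, 1.6, 1.0]
grip_width: 0.241
t 15.80 pos [ 0.573  -0.1689  0.2004] F [-5.0747  1.6399  0.9861] w 0.241
psi -0.10110007434683793 tilt z [-0.001   0.0003 -1.    ]
t 15.85 pos [ 0.573  -0.1689  0.2004] F [-5.9558  1.1921  1.5612] w 0.239
psi -0.1010749729519107 tilt z [-0.001   0.0004 -1.    ]
```

View pics/s12c.png

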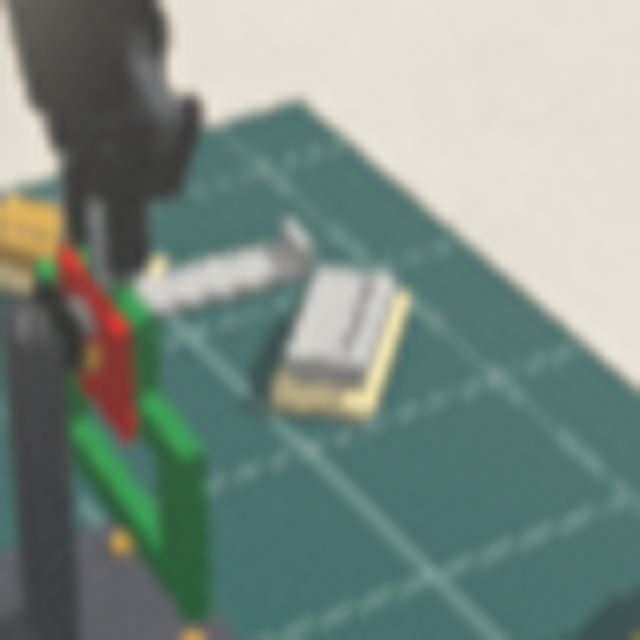

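```bash
python3 -m crank '[[-1,[0,0,0],[0,0,0]],[-1,[0,0,0],[0,0,0]],[-1,[0,0,0],[0,0,0]],[-1,[0.015,0,0],[0,0,0]],[-1,[0.02,0,0],[0,0,0]]]' | grep -v rot;python3 -m crank '[[-1,[0,0,0],[0,0,0]],[-1,[0,0,0.01],[0,0,0]],[-1,[0,0,0.01],[0,0,0]],[-1,[0,0,0],[0,0,0]],[-1,[0,0,0],[0,0,0]]]' | grep -v rot; python3 -c "
from plan import *
st();manip.camera('top');st()"
```

```text
clock: 16.4
position: [0.5707, -0.1687, 0.2004]
ft_force: [-2.8, 0.6, -2.6]
grip_width: 0.242
clock: 16.9
position: [0.5707, -0.1687, 0.1988]
ft_force: [-1.3, 0.1, -1.7]
grip_width: 0.245
t 16.90 pos [ 0.5707 -0.1687  0.1988] F [-1.2565  0.1411 -1.6779] w 0.245
psi -0.10086414773828256 tilt z [ 0.0001  0.     -1.    ]
t 16.95 pos [ 0.5707 -0.1687  0.1988] F [-1.8806 -0.0934 -2.2907] w 0.239
psi -0.10090916129765892 tilt z [ 0.0001  0.     -1.    ]
```

```bash
python3 -m crank '[[-1,[0.009,0,0.01],[0,0,0]],[-1,[0,0,0.01],[0,0,0]],[-1,[0,0,0],[0,0,0]],[-1,[0,0,0],[0,0,0]],[-1,[0,0,0],[0,0,0]]]' | grep -v rot; python3 -c "
from plan import *
st();manip.camera('top');st()"
```

```text
clock: 17.45
position: [0.5702, -0.1686, 0.1981]
ft_force: [-3.2, 0.5, 5.3]
grip_width: 0.24
t 17.45 pos [ 0.5702 -0.1686  0.1981] F [-3.1899  0.5026  5.3414] w 0.240
psi -0.10085276687943834 tilt z [ 0.0011  0.0002 -1.    ]
t 17.50 pos [ 0.5702 -0.1686  0.1981] F [-2.893   1.4186  4.8015] w 0.241
psi -0.10085675290563795 tilt z [ 0.001   0.0003 -1.    ]
```

```bash
python3 -m crank '[[-1,[0.004,0,-0.01],[0,0,0]],[-1,[0,0,0],[0,0,0]],[-0.3,[0,0,0],[0,0,0]],[-0.2,[0,0,0],[0,0,0]],[0,[0,0,0],[0,0,0]]]' | grep -v rot; python3 -m crank '[[0.2,[0,0,0],[0,0,0]],[0.2,[0,0,0],[0,0,0]],[0.2,[0,0,0],[0,0,0]],[0.2,[0,0,0],[0,0,0]],[0.2,[0,0,0],[0,0,0]]]' | grep -v rot; python3 -c "
from plan import *
st();s=manip.camera('scene');cv2.imwrite('pics/s13.png',s)
crop(s,230,140,310,220,8,'pics/s13c.png')"
```

```text
clock: 18.0
position: [0.5697, -0.1685, 0.1982]
ft_force: [-0.2, -0.7, 0.2]
grip_width: 0.499
clock: 18.5
position: [0.5696, -0.1686, 0.1981]
ft_force: [-0.6, -0.1, -0.5]
grip_width: 0.602
t 18.50 pos [ 0.5696 -0.1686  0.1981] F [-0.6141 -0.1035 -0.5367] w 0.602
psi -0.10093759837897578 tilt z [-0.      0.0001 -1.    ]
```

View pics/s13c.png

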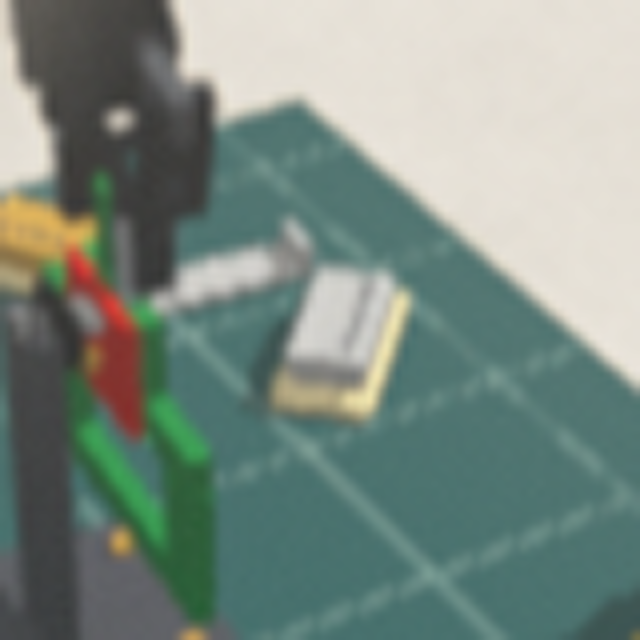

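```bash
python3 -m crank '[[0.4,[0,0,-0.1],[0,0,0]],[0.6,[0,0,-0.2],[0,0,0]],[1,[0,0,-0.25],[0,0,0]],[1,[0,0,-0.2],[0,0,0]],[1,[0,0,0],[0,0,0]]]' | grep -v rot; python3 -c "
from plan import *
st();s=manip.camera('scene');cv2.imwrite('pics/s14.png',s)
crop(s,230,140,310,220,8,'pics/s14c.png');plan([.580,.229,.22],.232,15)"
```

```text
clock: 19.05
position: [0.5705, -0.1691, 0.2609]
ft_force: [-0.0, -0.2, -0.2]
grip_width: 1.003
t 19.05 pos [ 0.5705 -0.1691  0.2609] F [-0.0168 -0.1777 -0.1606] w 1.003
psi -0.10111467966281809 tilt z [ 0.0041 -0.0005 -1.    ]
from [ 0.5701 -0.1688  0.2593] step mm 26.656658540987436 rot/row deg 1.271841731359384
[0.025, 0.331, 0.033] [-0.0, 0.0, -0.028]
[0.018, 0.331, 0.033] [-0.0, 0.0, -0.028]
[0.011, 0.331, 0.033] [-0.0, 0.0, -0.028]
[0.003, 0.332, 0.033] [-0.0, 0.0, -0.028]
[-0.004, 0.332, 0.033] [-0.0, 0.0, -0.028]
[-0.012, 0.331, 0.033] [-0.0, 0.0, -0.028]
[-0.019, 0.331, 0.033] [-0.0, 0.0, -0.028]
[-0.026, 0.331, 0.033] [-0.0, 0.0, -0.028]
[-0.034, 0.33, 0.033] [-0.0, 0.0, -0.028]
[-0.041, 0.329, 0.033] [-0.0, 0.0, -0.028]
[-0.048, 0.328, 0.033] [-0.0, 0.0, -0.028]
[-0.055, 0.327, 0.033] [-0.0, 0.0, -0.028]
[-0.063, 0.326, 0.033] [-0.0, 0.0, -0.028]
[-0.07, 0.324, 0.033] [-0.0, 0.0, -0.028]
[-0.077, 0.322, 0.033] [-0.0, 0.0, -0.028]
```

View pics/s14c.png

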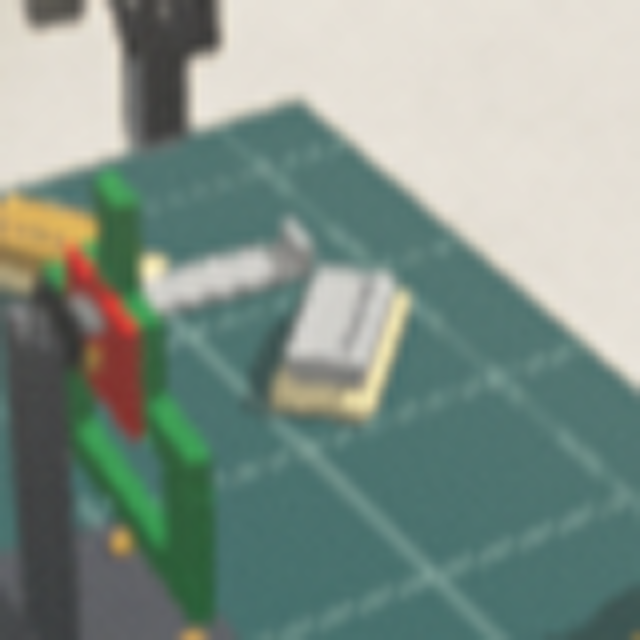

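The green template hangs upright against the red stop, with its tab at about (118,230). On to the blue one.

```bash
python3 -m crank '[[1,[0.02,0.33,0.03],[0,0,-0.028]],[1,[0.02,0.33,0.03],[0,0,-0.028]],[1,[0.01,0.33,0.03],[0,0,-0.028]],[1,[0,0.33,0.03],[0,0,-0.028]],[1,[0,0.33,0.03],[0,0,-0.028]]]' | grep -v rot;python3 -m crank '[[1,[-0.01,0.33,0.03],[0,0,-0.028]],[1,[-0.02,0.33,0.03],[0,0,-0.028]],[1,[-0.03,0.33,0.03],[0,0,-0.028]],[1,[-0.03,0.33,0.03],[0,0,-0.028]],[1,[-0.04,0.33,0.03],[0,0,-0.028]]]' | grep -v rot;python3 -m crank '[[1,[-0.05,0.33,0.03],[0,0,-0.028]],[1,[-0.05,0.33,0.03],[0,0,-0.028]],[1,[-0.06,0.32,0.03],[0,0,-0.028]],[1,[-0.07,0.25,0.03],[0,0,-0.028]],[1,[0,0.1,0],[0,0,0]]]' | grep -v rot; python3 -m crank '[[1,[0,0,0],[0,0,0]],[1,[0,0,0],[0,0,0]],[1,[0,0,0],[0,0,0]],[1,[0,0,0],[0,0,0]],[1,[0,0,0],[0,0,0]]]' | grep -v rot;  python3 -c "
from plan import *
st();s=manip.camera('scene');cv2.imwrite('pics/s15.png',s)
crop(s,250,190,370,310,5,'pics/s15c.png');plan([.580,.229,.144],.232,4)"
```

```text
clock: 19.6
position: [0.5726, -0.0354, 0.2451]
ft_force: [-0.5, -0.2, 0.2]
grip_width: 1.002
clock: 20.1
position: [0.5763, 0.0977, 0.2336]
ft_force: [0.8, 0.3, -0.3]
grip_width: 0.999
clock: 20.6
position: [0.578, 0.2069, 0.2237]
ft_force: [-0.1, 0.5, -0.8]
grip_width: 0.998
clock: 21.1
position: [0.5785, 0.2032, 0.2247]
ft_force: [-0.6, -0.5, 0.2]
grip_width: 0.998
t 21.10 pos [0.5785 0.2032 0.2247] F [-0.5685 -0.4774  0.2266] w 0.998
psi 0.20583563313794226 tilt z [ 0.0002  0.0002 -1.    ]
from [0.5784 0.2034 0.2247] step mm 21.16373280023402 rot/row deg 0.37033418255673856
[-0.021, 0.077, 0.252] [0.0, 0.0, -0.008]
[-0.022, 0.077, 0.252] [0.0, 0.0, -0.008]
[-0.022, 0.077, 0.252] [0.0, 0.0, -0.008]
[-0.023, 0.077, 0.252] [0.0, 0.0, -0.008]
```

View pics/s15c.png

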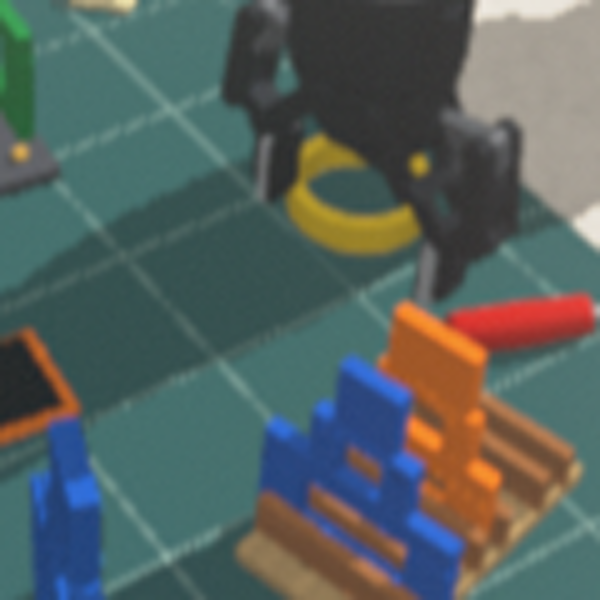

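```bash
python3 -m crank '[[1,[-0.04,0.15,0.1],[0,0,-0.016]],[1,[-0.04,0.15,0.1],[0,0,-0.016]],[1,[0,0,0.1],[0,0,0]],[1,[0,0,0],[0,0,0]],[1,[0,0,0],[0,0,0]]]' | grep -v rot;  python3 -c "
from plan import *
st();plan([.580,.229,.144],.232,4)"
```

```text
clock: 21.65
position: [0.5794, 0.2283, 0.2001]
ft_force: [-0.7, -1.1, 1.0]
grip_width: 1.0
t 21.65 pos [0.5794 0.2283 0.2001] F [-0.7246 -1.1025  1.0268] w 1.000
psi 0.23178614323772911 tilt z [-0.0006 -0.0007 -1.    ]
from [0.5794 0.2283 0.2001] step mm 14.026184894200377 rot/row deg 0.012882846879189194
[-0.002, 0.002, 0.175] [-0.0, -0.0, -0.0]
[-0.002, 0.002, 0.175] [-0.0, -0.0, -0.0]
[-0.002, 0.002, 0.175] [-0.0, -0.0, -0.0]
[-0.002, 0.002, 0.175] [-0.0, -0.0, -0.0]
```

```bash
python3 -m crank '[[1,[-0.002,0.004,0.17],[0,0,0]],[1,[-0.002,0.004,0.18],[0,0,0]],[1,[0,0,0.18],[0,0,0]],[1,[0,0,0.17],[0,0,0]],[1,[0,0,0],[0,0,0]]]' | grep -v rot;  python3 -m crank '[[1,[0,0,0],[0,0,0]],[-1,[0,0,0],[0,0,0]],[-1,[0,0,0],[0,0,0]],[-1,[0,0,0],[0,0,0]],[-1,[0,0,0],[0,0,0]]]' | grep -v rot;python3 -m crank '[[-1,[0,0,0],[0,0,0]],[-1,[0,0,0],[0,0,0]],[-1,[0,0,0],[0,0,0]],[-1,[0,0,0],[0,0,0]],[-1,[0,0,0],[0,0,0]]]' | grep -v rot;python3 -c "
from plan import *
st();s=manip.camera('scene');cv2.imwrite('pics/s16.png',s)
crop(s,250,190,370,310,5,'pics/s16c.png')"
```

```text
clock: 22.15
position: [0.5784, 0.2288, 0.1417]
ft_force: [0.1, 0.6, 0.7]
grip_width: 0.999
clock: 22.65
position: [0.5799, 0.2296, 0.1451]
ft_force: [-0.7, -0.3, 1.4]
grip_width: 0.402
clock: 23.15
position: [0.58, 0.2296, 0.145]
ft_force: [-0.9, 0.3, 5.1]
grip_width: 0.406
t 23.15 pos [0.58   0.2296 0.145 ] F [-0.9142  0.2967  5.1213] w 0.406
psi 0.23221512597123378 tilt z [ 0.0008  0.0006 -1.    ]
```

View pics/s16c.png

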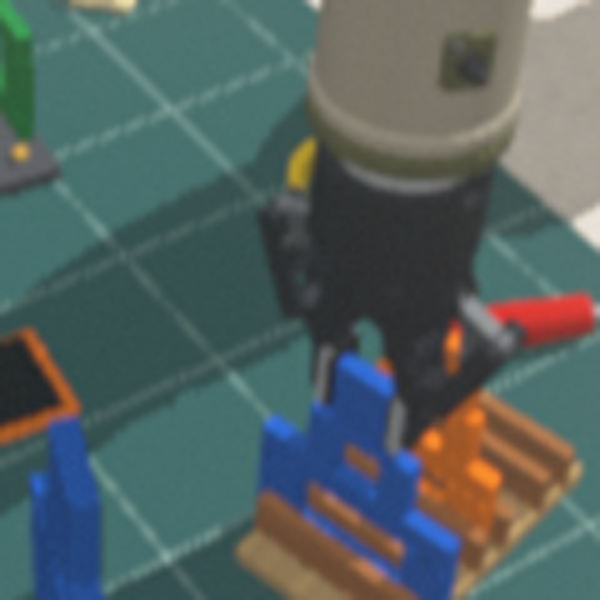

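```bash
python3 -m crank '[[-1,[0,0,-0.1],[0,0,0]],[-1,[0,0,-0.35],[0,0,0]],[-1,[0,0,-0.45],[0,0,0]],[-1,[0,0,-0.45],[0,0,0]],[-1,[0,0,-0.3],[0,0,0]]]' | grep -v rot; python3 -c "
from plan import *
st();p=[.452,-.1608+.0995*.044,.276]
R=plan(p,-.10,16)"
```

```text
clock: 23.7
position: [0.58, 0.2292, 0.2793]
ft_force: [-0.1, -0.8, -1.6]
grip_width: 0.403
t 23.70 pos [0.58   0.2292 0.2793] F [-0.1495 -0.8293 -1.555 ] w 0.403
psi 0.23168811531141578 tilt z [ 0.0017  0.001  -1.    ]
from [0.58   0.2292 0.2793] step mm 25.394794923019994 rot/row deg 1.1877898685204955
[0.166, -0.27, 0.002] [0.0, 0.0, 0.026]
[0.161, -0.274, 0.002] [0.0, 0.0, 0.026]
[0.155, -0.277, 0.002] [0.0, 0.0, 0.026]
[0.149, -0.28, 0.002] [0.0, 0.0, 0.026]
[0.144, -0.283, 0.002] [0.0, 0.0, 0.026]
[0.138, -0.286, 0.002] [0.0, 0.0, 0.026]
[0.132, -0.289, 0.002] [0.0, 0.0, 0.026]
[0.126, -0.291, 0.002] [0.0, 0.0, 0.026]
[0.12, -0.294, 0.002] [0.0, 0.0, 0.026]
[0.113, -0.296, 0.002] [0.0, 0.0, 0.026]
[0.107, -0.299, 0.002] [0.0, 0.0, 0.026]
[0.101, -0.301, 0.002] [0.0, 0.0, 0.026]
[0.095, -0.303, 0.003] [0.0, 0.0, 0.026]
[0.089, -0.305, 0.003] [0.0, 0.0, 0.026]
[0.082, -0.307, 0.003] [0.0, 0.0, 0.026]
[0.076, -0.308, 0.003] [0.0, 0.0, 0.026]
```

```bash
python3 -m crank '[[-1,[0.1,-0.2,-0.2],[0,0,0.02]],[-1,[0.16,-0.27,-0.1],[0,0,0.026]],[-1,[0.16,-0.28,0],[0,0,0.026]],[-1,[0.15,-0.28,0],[0,0,0.026]],[-1,[0.15,-0.28,0],[0,0,0.026]]]' | grep -v rot;python3 -m crank '[[-1,[0.14,-0.28,0],[0,0,0.026]],[-1,[0.14,-0.29,0],[0,0,0.026]],[-1,[0.13,-0.29,0],[0,0,0.026]],[-1,[0.13,-0.29,0],[0,0,0.026]],[-1,[0.12,-0.29,0.05],[0,0,0.026]]]' | grep -v rot;python3 -m crank '[[-1,[0.12,-0.29,0.15],[0,0,0.026]],[-1,[0.11,-0.29,0.2],[0,0,0.026]],[-1,[0.1,-0.29,0.2],[0,0,0.026]],[-1,[0.1,-0.25,0.2],[0,0,0.026]],[-1,[0.05,-0.15,0.15],[0,0,0.02]]]' | grep -v rot;python3 -m crank '[[-1,[0,0,0],[0,0,0]],[-1,[0,0,0],[0,0,0]],[-1,[0,0,0],[0,0,0]],[-1,[0,0,0],[0,0,0]],[-1,[0,0,0],[0,0,0]]]' | grep -v rot; python3 -c "
from plan import *
st();p=[.452,-.1608+.0995*.044,.214]
R=plan(p,-.10,2)"
```

```text
clock: 24.2
position: [0.5423, 0.1134, 0.3001]
ft_force: [1.3, -0.3, -0.7]
grip_width: 0.407
clock: 24.7
position: [0.5008, -0.0062, 0.2966]
ft_force: [0.5, -0.8, -1.1]
grip_width: 0.406
clock: 25.2
position: [0.4612, -0.1079, 0.2233]
ft_force: [-1.0, -0.3, -1.6]
grip_width: 0.401
clock: 25.7
position: [0.4632, -0.1051, 0.2248]
ft_force: [-0.3, 0.7, -1.0]
grip_width: 0.403
t 25.70 pos [ 0.4632 -0.1051  0.2248] F [-0.3497  0.6906 -0.9772] w 0.403
psi -0.06359752277461701 tilt z [ 0.0005  0.     -1.    ]
from [ 0.4632 -0.1051  0.2248] step mm 26.821238368841 rot/row deg 1.0429632911705817
[0.049, -0.325, 0.068] [0.0, 0.0, 0.023]
[0.043, -0.326, 0.068] [0.0, 0.0, 0.023]
```

```bash
python3 -m crank '[[-1,[0.05,-0.25,0.07],[0,0,0.015]],[-1,[0.04,-0.25,0.07],[0,0,0.015]],[-1,[0,-0.15,0],[0,0,0.016]],[-1,[0,0,0],[0,0,0]],[-1,[0,0,0],[0,0,0]]]' | grep -v rot; python3 -c "
from plan import *
st();s=manip.camera('scene');cv2.imwrite('pics/s17.png',s)
crop(s,230,140,310,220,8,'pics/s17c.png');p=[.452,-.1608+.0995*.044,.214]
R=plan(p,-.10,1)"
```

```text
clock: 26.2
position: [0.4521, -0.1563, 0.2136]
ft_force: [-0.9, 0.4, -1.1]
grip_width: 0.41
t 26.20 pos [ 0.4521 -0.1563  0.2136] F [-0.9243  0.3557 -1.1179] w 0.410
psi -0.10043925833587894 tilt z [ 0.0004  0.0002 -1.    ]
from [ 0.4522 -0.1561  0.2135] step mm 0.6315969560553495 rot/row deg 0.03138828538853128
[0.002, -0.005, -0.006] [0.0, 0.0, 0.0]
```

View pics/s17c.png

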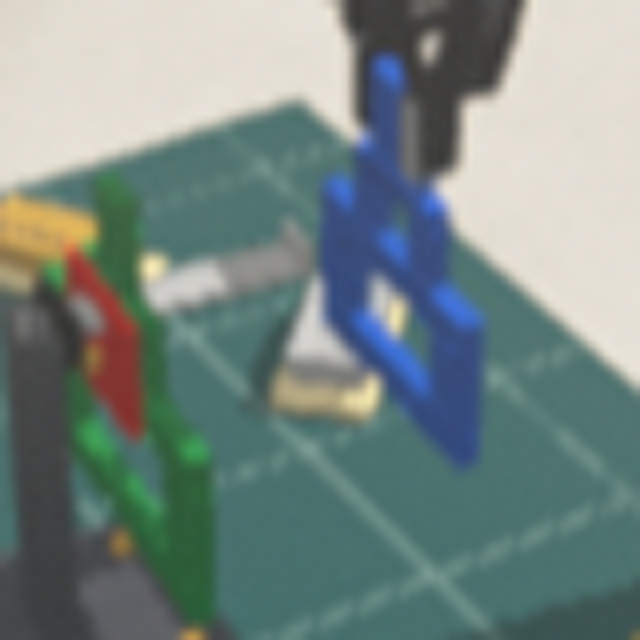

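```bash
python3 -m crank '[[-1,[-0.06,0,0],[0,0,0]],[-1,[-0.1,0,0],[0,0,0]],[-1,[-0.12,0,0],[0,0,0]],[-1,[-0.1,0,0],[0,0,0]],[-1,[-0.06,0,0],[0,0,0]]]' | grep -v rot;  python3 -m crank '[[-1,[-0.06,0,0],[0,0,0]],[-1,[-0.06,0,0],[0,0,0]],[-1,[-0.06,0,0],[0,0,0]],[-1,[-0.06,0,0],[0,0,0]],[-1,[-0.06,0,0],[0,0,0]]]' | grep -v rot;python3 -c "
from plan import *
st();s=manip.camera('scene');cv2.imwrite('pics/s18.png',s)
crop(s,230,140,310,220,8,'pics/s18c.png')"
```

```text
clock: 26.75
position: [0.4877, -0.1605, 0.2131]
ft_force: [0.5, 0.0, -2.1]
grip_width: 0.404
clock: 27.25
position: [0.5109, -0.163, 0.2133]
ft_force: [-0.1, -0.4, -1.1]
grip_width: 0.406
t 27.25 pos [ 0.5109 -0.163   0.2133] F [-0.1346 -0.3805 -1.0874] w 0.406
psi -0.10089656429818238 tilt z [ 0.      0.0002 -1.    ]
```

View pics/s18c.png

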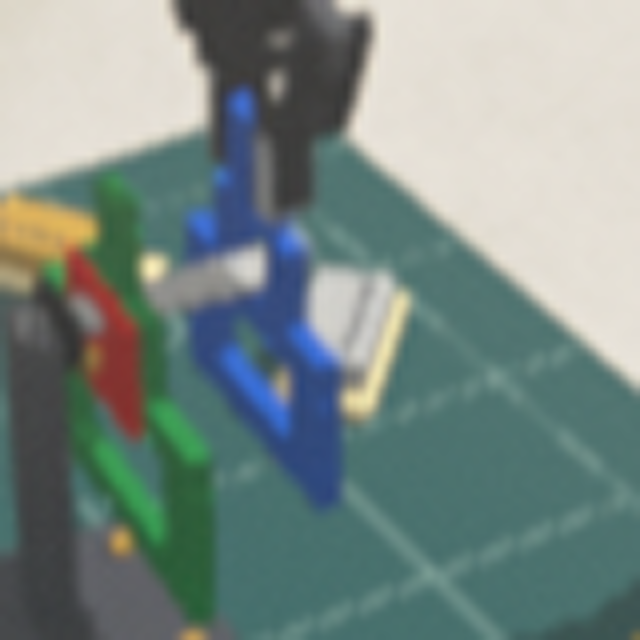

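```bash
python3 -m crank '[[-1,[-0.08,0,0],[0,0,0]],[-1,[-0.08,0,0.03],[0,0,0]],[-1,[-0.06,0,0.045],[0,0,0]],[-1,[-0.02,0,0.045],[0,0,0]],[-1,[0,0,0.035],[0,0,0]]]' | grep -v rot;  python3 -m crank '[[-1,[-0.05,0,0],[0,0,0]],[-1,[-0.05,0,0],[0,0,0]],[-1,[0,0,0],[0,0,0]],[-1,[0,0,0],[0,0,0]],[-1,[0,0,0],[0,0,0]]]' | grep -v rot;python3 -c "
from plan import *
st();s=manip.camera('scene');cv2.imwrite('pics/s19.png',s)
crop(s,230,140,310,220,8,'pics/s19c.png')"
```

```text
clock: 27.8
position: [0.5296, -0.1649, 0.2002]
ft_force: [-0.2, -0.6, -1.4]
grip_width: 0.407
clock: 28.3
position: [0.5376, -0.1658, 0.201]
ft_force: [0.9, 0.4, -0.8]
grip_width: 0.4
t 28.30 pos [ 0.5376 -0.1658  0.201 ] F [ 0.8656  0.3798 -0.7971] w 0.400
psi -0.10102294052434656 tilt z [ 0.0001  0.0001 -1.    ]
```

View pics/s19c.png

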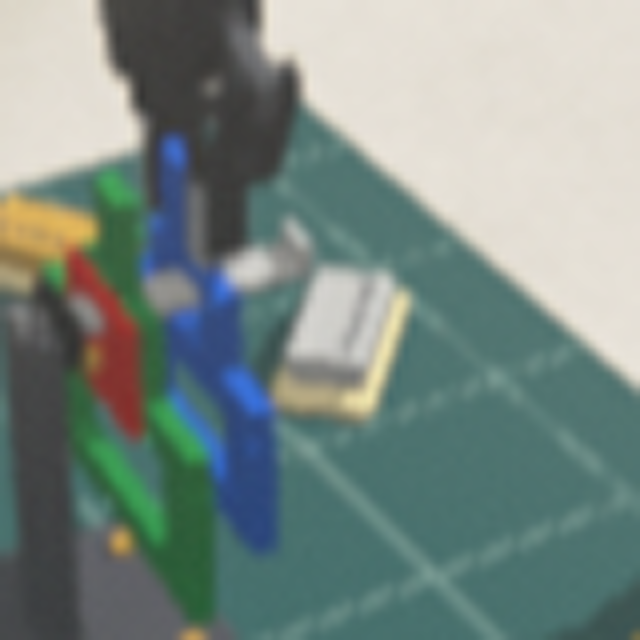

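```bash
python3 -m crank '[[-1,[-0.06,0,0],[0,0,0]],[-1,[-0.06,0,0],[0,0,0]],[-1,[-0.05,0,0],[0,0,0]],[-1,[-0.02,0,0],[0,0,0]],[-1,[0,0,0],[0,0,0]]]' | grep -v rot;  python3 -m crank '[[-1,[-0.02,0,0],[0,0,0]],[-1,[-0.01,0,0],[0,0,0]],[-1,[0,0,0],[0,0,0]],[-1,[0,0,0],[0,0,0]],[-1,[0,0,0],[0,0,0]]]' | grep -v rot;python3 -c "
from plan import *
st();s=manip.camera('scene');st();cv2.imwrite('pics/s20.png',s)
crop(s,230,140,310,220,8,'pics/s20c.png')"
```

```text
clock: 28.85
position: [0.5529, -0.1673, 0.2007]
ft_force: [0.1, 0.4, -1.2]
grip_width: 0.404
clock: 29.35
position: [0.5551, -0.1675, 0.2009]
ft_force: [0.1, 0.4, -1.3]
grip_width: 0.404
t 29.35 pos [ 0.5551 -0.1675  0.2009] F [ 0.0693  0.4325 -1.272 ] w 0.404
psi -0.10097659638689149 tilt z [ 0.      0.0001 -1.    ]
t 29.40 pos [ 0.5551 -0.1675  0.2009] F [-0.1706  0.7756 -2.1215] w 0.405
psi -0.10095379274826215 tilt z [ 0.0001  0.0002 -1.    ]
```

View pics/s20c.png

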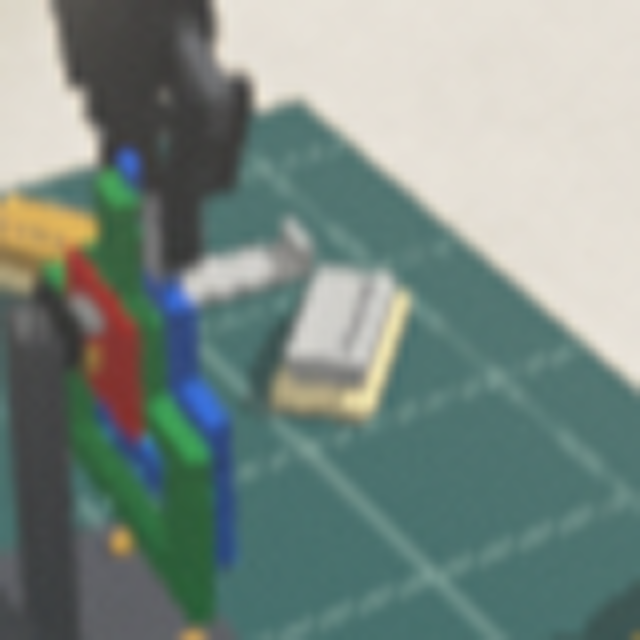

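Blue is close behind green, with no contact force yet. I'll keep creeping forward.

```bash
python3 -m crank '[[-1,[-0.02,0,0],[0,0,0]],[-1,[-0.005,0,0],[0,0,0]],[-1,[0,0,0],[0,0,0]],[-1,[0,0,0],[0,0,0]],[-1,[0,0,0],[0,0,0]]]' | grep -v rot; python3 -c "
from plan import *
manip.camera('top');st()"
```

```text
clock: 29.9
position: [0.5571, -0.1677, 0.2009]
ft_force: [-0.1, -0.3, -0.6]
grip_width: 0.402
t 29.95 pos [ 0.5571 -0.1677  0.2009] F [ 0.0918 -1.4628 -0.1516] w 0.405
psi -0.10096505771866722 tilt z [ 0.      0.0001 -1.    ]
```

```bash
python3 -m crank '[[-1,[-0.02,0,0],[0,0,0]],[-1,[-0.005,0,0],[0,0,0]],[-1,[0,0,0],[0,0,0]],[-1,[0,0,0],[0,0,0]],[-1,[0,0,0],[0,0,0]]]' | grep -v rot; python3 -c "
from plan import *
manip.camera('top');st()"
```

```text
clock: 30.45
position: [0.5589, -0.168, 0.2008]
ft_force: [-4.6, 0.8, 0.9]
grip_width: 0.405
t 30.50 pos [ 0.5589 -0.1679  0.2008] F [-3.9157  0.3254  0.039 ] w 0.401
psi -0.10106376492453471 tilt z [-0.0005  0.0001 -1.    ]
```

```bash
python3 -m crank '[[-1,[-0.014,0,0],[0,0,0]],[-1,[0,0,0],[0,0,0]],[-1,[0,0,0],[0,0,0]],[-1,[0,0,0],[0,0,0]],[-1,[0,0,0],[0,0,0]]]' | grep -v rot; python3 -c "
from plan import *
st();s=manip.camera('scene');st();cv2.imwrite('pics/s21.png',s)
crop(s,230,140,310,220,8,'pics/s21c.png')"
```

```text
clock: 31.0
position: [0.56, -0.1681, 0.2007]
ft_force: [-4.9, 0.5, 0.5]
grip_width: 0.406
t 31.00 pos [ 0.56   -0.1681  0.2007] F [-4.9127  0.5181  0.5319] w 0.406
psi -0.101145039656038 tilt z [-0.0007  0.0002 -1.    ]
t 31.05 pos [ 0.56   -0.1681  0.2008] F [-4.5077  0.0972  0.0126] w 0.406
psi -0.10116706502518011 tilt z [-0.0007  0.0001 -1.    ]
```

View pics/s21c.png

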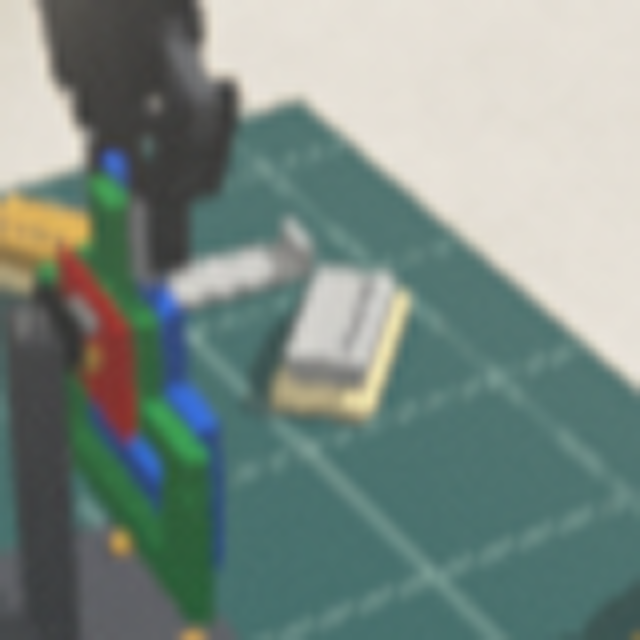

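Run:
```python
from h import *
def red(f):
    im=cv2.imread(f); r=cv2.resize(im[140:220,230:310],None,fx=8,fy=8,interpolation=cv2.INTER_CUBIC)
    h=cv2.cvtColor(r,cv2.COLOR_BGR2HSV)
    m=cv2.inRange(h,(0,140,90),(9,255,255))|cv2.inRange(h,(170,140,90),(180,255,255))
    g=cv2.inRange(h,(45,120,50),(75,255,255)); b=cv2.inRange(h,(105,120,60),(125,255,255))
    out=[]
    for row in (300,340,380,420):
        x=np.where(m[row,:200])[0]; out.append((x.min(),x.max()) if len(x) else None)
    gr=[np.where(g[row])[0].max() if g[row].any() else None for row in (200,230,480,520,560,590)]
    bl=[np.where(b[row])[0].max() if b[row].any() else None for row in (310,330,420,480,540)]
    return out,gr,bl
for k in ("s9","s12","s13","s14","s20","s21"): print(k,*red(f"pics/{k}.png"))
```

```text
s9 [(np.int64(98), np.int64(111)), (np.int64(101), np.int64(137)), (np.int64(95), np.int64(132)), (np.int64(118), np.int64(136))] [None, None, np.int64(250), np.int64(254), np.int64(256), np.int64(255)] [None, None, None, None, None]
s12 [(np.int64(90), np.int64(108)), (np.int64(96), np.int64(128)), (np.int64(84), np.int64(130)), (np.int64(115), np.int64(134))] [None, None, np.int64(200), np.int64(203), np.int64(206), np.int64(206)] [None, None, None, None, None]
s13 [(np.int64(98), np.int64(117)), (np.int64(99), np.int64(135)), (np.int64(92), np.int64(135)), (np.int64(123), np.int64(139))] [None, None, np.int64(205), np.int64(211), np.int64(212), np.int64(213)] [None, None, None, None, None]
s14 [(np.int64(98), np.int64(118)), (np.int64(100), np.int64(136)), (np.int64(92), np.int64(135)), (np.int64(123), np.int64(139))] [np.int64(134), None, np.int64(203), np.int64(210), np.int64(210), np.int64(212)] [None, None, None, None, None]
s20 [(np.int64(98), np.int64(117)), (np.int64(99), np.int64(135)), (np.int64(93), np.int64(135)), (np.int64(121), np.int64(139))] [np.int64(133), None, np.int64(206), np.int64(210), np.int64(209), np.int64(212)] [np.int64(194), np.int64(195), np.int64(229), np.int64(231), np.int64(234)]
s21 [(np.int64(91), np.int64(108)), (np.int64(96), np.int64(127)), (np.int64(87), np.int64(131)), (np.int64(114), np.int64(133))] [np.int64(123), None, np.int64(203), np.int64(205), np.int64(206), np.int64(211)] [np.int64(179), np.int64(180), np.int64(217), np.int64(221), np.int64(222)]
```

```bash
python3 -m crank '[[-1,[0,0,0],[0,0,0]],[-1,[0,0,0],[0,0,0]],[-1,[0,0,0],[0,0,0]],[-1,[0.015,0,0],[0,0,0]],[-1,[0.018,0,0],[0,0,0]]]' | grep -v rot;python3 -m crank '[[-1,[0,0,0.01],[0,0,0]],[-1,[0,0,0.01],[0,0,0]],[-1,[0,0,0.004],[0,0,0]],[-1,[0,0,0],[0,0,0]],[-1,[0,0,0],[0,0,0]]]' | grep -v rot; python3 -c "
from plan import *
st();manip.camera('top');st()"
```

```text
clock: 31.55
position: [0.5579, -0.1677, 0.2008]
ft_force: [-1.0, -1.6, -0.9]
grip_width: 0.408
clock: 32.05
position: [0.5577, -0.1676, 0.1989]
ft_force: [-0.8, 0.6, -1.5]
grip_width: 0.401
t 32.05 pos [ 0.5577 -0.1676  0.1989] F [-0.7565  0.6012 -1.5198] w 0.401
psi -0.10073274348215303 tilt z [ 0.0002  0.0002 -1.    ]
t 32.10 pos [ 0.5577 -0.1676  0.199 ] F [-0.1898  0.3246 -1.3281] w 0.409
psi -0.1008160097584728 tilt z [ 0.0002  0.0001 -1.    ]
```

```bash
python3 -m crank '[[-1,[0,0,0.008],[0,0,0]],[-1,[0,0,0],[0,0,0]],[-1,[0,0,0],[0,0,0]],[-1,[0,0,0],[0,0,0]],[-1,[0,0,0],[0,0,0]]]' | grep -v rot; python3 -c "
from plan import *
st();manip.camera('top');st()"
```

```text
clock: 32.6
position: [0.5578, -0.1677, 0.1986]
ft_force: [-1.2, 2.2, 6.0]
grip_width: 0.406
t 32.60 pos [ 0.5578 -0.1677  0.1986] F [-1.2296  2.183   6.0472] w 0.406
psi -0.10083830315935195 tilt z [ 0.0005  0.0001 -1.    ]
t 32.65 pos [ 0.5578 -0.1677  0.1986] F [-2.8435  0.6283  5.1998] w 0.401
psi -0.10091718902206746 tilt z [ 0.0005  0.0001 -1.    ]
```

```bash
python3 -m crank '[[-1,[0,0,-0.007],[0,0,0]],[-1,[0,0,0],[0,0,0]],[0,[0,0,0],[0,0,0]],[0.1,[0,0,0],[0,0,0]],[0.3,[0,0,0],[0,0,0]]]' | grep -v rot; python3 -m crank '[[0.5,[0,0,0],[0,0,0]],[0.5,[0,0,0],[0,0,0]],[0.5,[0,0,-0.05],[0,0,0]],[0.7,[0,0,-0.2],[0,0,0]],[1,[0,0,-0.25],[0,0,0]]]' | grep -v rot; python3 -m crank '[[1,[0,0,-0.25],[0,0,0]],[1,[0,0,-0.1],[0,0,0]],[1,[0,0,0],[0,0,0]],[1,[0,0,0],[0,0,0]],[1,[0,0,0],[0,0,0]]]' | grep -v rot;python3 -c "
from plan import *
st();s=manip.camera('scene');cv2.imwrite('pics/s22.png',s)
crop(s,230,140,310,220,8,'pics/s22c.png');plan([.529,.2137,.225],.232,16)"
```

```text
clock: 33.15
position: [0.5576, -0.1678, 0.1988]
ft_force: [-0.2, 0.5, 0.1]
grip_width: 0.648
clock: 33.65
position: [0.5572, -0.1676, 0.239]
ft_force: [0.9, -0.8, 1.9]
grip_width: 0.989
clock: 34.15
position: [0.5572, -0.1675, 0.2658]
ft_force: [-0.4, -0.3, -0.5]
grip_width: 0.998
t 34.15 pos [ 0.5572 -0.1675  0.2658] F [-0.4087 -0.3351 -0.4769] w 0.998
psi -0.10081074815340824 tilt z [-0.0015  0.0003 -1.    ]
from [ 0.5572 -0.1676  0.2658] step mm 24.029821327685784 rot/row deg 1.192065624782517
[0.052, 0.294, 0.032] [0.0, -0.0, -0.026]
[0.046, 0.295, 0.032] [0.0, -0.0, -0.026]
[0.04, 0.296, 0.032] [0.0, -0.0, -0.026]
[0.033, 0.297, 0.032] [0.0, -0.0, -0.026]
[0.027, 0.297, 0.032] [0.0, -0.0, -0.026]
[0.021, 0.298, 0.032] [0.0, -0.0, -0.026]
[0.015, 0.298, 0.032] [0.0, -0.0, -0.026]
[0.009, 0.299, 0.032] [0.0, -0.0, -0.026]
[0.002, 0.299, 0.032] [0.0, -0.0, -0.026]
[-0.004, 0.299, 0.032] [0.0, -0.0, -0.026]
[-0.01, 0.299, 0.032] [0.0, -0.0, -0.026]
[-0.016, 0.298, 0.032] [0.0, -0.0, -0.026]
[-0.022, 0.298, 0.032] [0.0, -0.0, -0.026]
[-0.029, 0.297, 0.032] [0.0, -0.0, -0.026]
[-0.035, 0.297, 0.032] [0.0, -0.0, -0.026]
[-0.041, 0.296, 0.032] [0.0, -0.0, -0.026]
```

View pics/s22c.png

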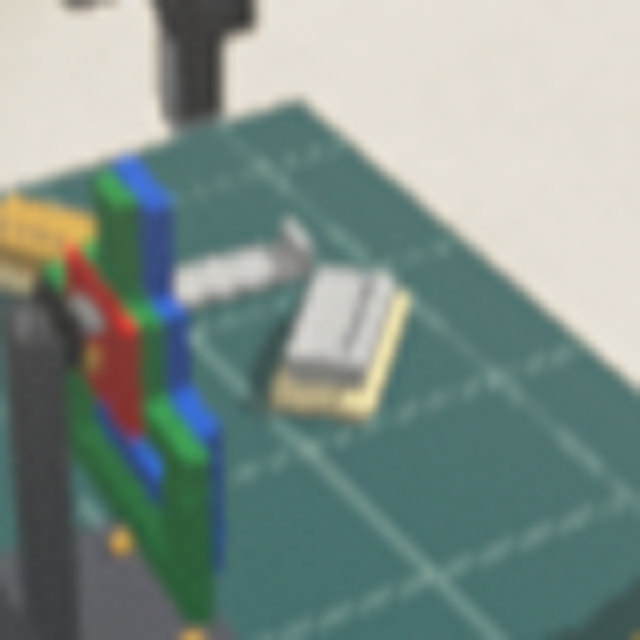

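Green and blue hang flat together against the stop. Next is the orange one.

```bash
python3 -m crank '[[1,[0.05,0.25,0.03],[0,0,-0.026]],[1,[0.05,0.29,0.03],[0,0,-0.026]],[1,[0.04,0.29,0.03],[0,0,-0.026]],[1,[0.03,0.3,0.03],[0,0,-0.026]],[1,[0.03,0.3,0.03],[0,0,-0.026]]]' | grep -v rot;python3 -m crank '[[1,[0.02,0.3,0.03],[0,0,-0.026]],[1,[0.01,0.3,0.03],[0,0,-0.026]],[1,[0.01,0.3,0.03],[0,0,-0.026]],[1,[0,0.3,0.03],[0,0,-0.026]],[1,[0,0.3,0.03],[0,0,-0.026]]]' | grep -v rot;python3 -m crank '[[1,[-0.01,0.3,0.03],[0,0,-0.026]],[1,[-0.01,0.3,0.03],[0,0,-0.026]],[1,[-0.02,0.3,0.03],[0,0,-0.026]],[1,[-0.03,0.3,0.03],[0,0,-0.026]],[1,[-0.03,0.3,0.03],[0,0,-0.026]]]' | grep -v rot; python3 -m crank '[[1,[-0.02,0.2,0],[0,0,-0.02]],[1,[0,0.1,0],[0,0,0]],[1,[0,0,0],[0,0,0]],[1,[0,0,0],[0,0,0]],[1,[0,0,0],[0,0,0]]]' | grep -v rot;  python3 -c "
from plan import *
st();s=manip.camera('scene');cv2.imwrite('pics/s23.png',s)
crop(s,250,190,370,310,5,'pics/s23c.png');plan([.5285,.2137,.19],.232,2)"
```

```text
clock: 34.7
position: [0.5479, -0.0515, 0.2542]
ft_force: [-0.5, 0.4, 0.5]
grip_width: 1.001
clock: 35.2
position: [0.5399, 0.0691, 0.2426]
ft_force: [-0.6, 0.6, -0.1]
grip_width: 0.999
clock: 35.7
position: [0.5306, 0.1892, 0.2307]
ft_force: [0.1, 0.1, -0.3]
grip_width: 1.0
clock: 36.2
position: [0.5277, 0.2097, 0.2311]
ft_force: [-0.3, -0.0, -1.2]
grip_width: 1.003
t 36.20 pos [0.5277 0.2097 0.2311] F [-0.3112 -0.0174 -1.2149] w 1.003
psi 0.21905018281287716 tilt z [ 0.0004 -0.     -1.    ]
from [0.5277 0.2098 0.2311] step mm 20.643994357812783 rot/row deg 0.3672856056328883
[-0.01, 0.022, 0.257] [-0.0, 0.0, -0.008]
[-0.01, 0.022, 0.257] [-0.0, 0.0, -0.008]
```

View pics/s23c.png

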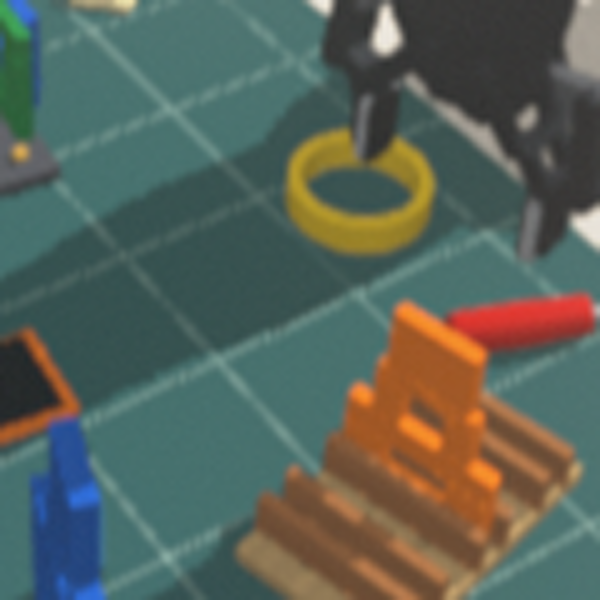

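```bash
python3 -m crank '[[1,[-0.02,0.045,0.2],[0,0,-0.016]],[1,[0,0,0.26],[0,0,0]],[1,[0,0,0],[0,0,0]],[1,[0,0,0],[0,0,0]],[1,[0,0,0],[0,0,0]]]' | grep -v rot;  python3 -c "
from plan import *
st();plan([.5285,.2137,.132],.232,4)"
```

```text
clock: 36.75
position: [0.5287, 0.2147, 0.1953]
ft_force: [-0.6, 0.7, -0.5]
grip_width: 1.0
t 36.75 pos [0.5287 0.2147 0.1953] F [-0.6127  0.7395 -0.4936] w 1.000
psi 0.23296795559564745 tilt z [ 0.0013  0.0008 -1.    ]
from [0.5287 0.2147 0.1953] step mm 15.824035412987467 rot/row deg 0.025789358905951902
[0.002, -0.003, 0.198] [0.0, 0.0, 0.0]
[0.001, -0.003, 0.198] [0.0, 0.0, 0.0]
[0.001, -0.003, 0.198] [0.0, 0.0, 0.0]
[0.001, -0.003, 0.198] [0.0, 0.0, 0.0]
```

```bash
python3 -m crank '[[1,[0.002,-0.006,0.19],[0,0,0]],[1,[0.002,-0.006,0.2],[0,0,0]],[1,[0,0,0.2],[0,0,0]],[1,[0,0,0.2],[0,0,0]],[1,[0,0,0],[0,0,0]]]' | grep -v rot;  python3 -m crank '[[1,[0,0,0],[0,0,0]],[-1,[0,0,0],[0,0,0]],[-1,[0,0,0],[0,0,0]],[-1,[0,0,0],[0,0,0]],[-1,[0,0,0],[0,0,0]]]' | grep -v rot;python3 -m crank '[[-1,[0,0,0],[0,0,0]],[-1,[0,0,0],[0,0,0]],[-1,[0,0,0],[0,0,0]],[-1,[0,0,0],[0,0,0]],[-1,[0,0,0],[0,0,0]]]' | grep -v rot;python3 -c "
from plan import *
st();s=manip.camera('scene');cv2.imwrite('pics/s24.png',s)
crop(s,250,190,370,310,5,'pics/s24c.png')"
```

```text
clock: 37.25
position: [0.5274, 0.2135, 0.13]
ft_force: [0.0, -0.9, 0.1]
grip_width: 1.0
clock: 37.75
position: [0.5286, 0.2143, 0.1321]
ft_force: [-1.1, 0.3, 5.9]
grip_width: 0.567
clock: 38.25
position: [0.5286, 0.2143, 0.1321]
ft_force: [-0.8, 0.7, 5.9]
grip_width: 0.57
t 38.25 pos [0.5286 0.2143 0.1321] F [-0.8484  0.6648  5.8682] w 0.570
psi 0.23381237687458792 tilt z [ 0.0016  0.0012 -1.    ]
```

View pics/s24c.png

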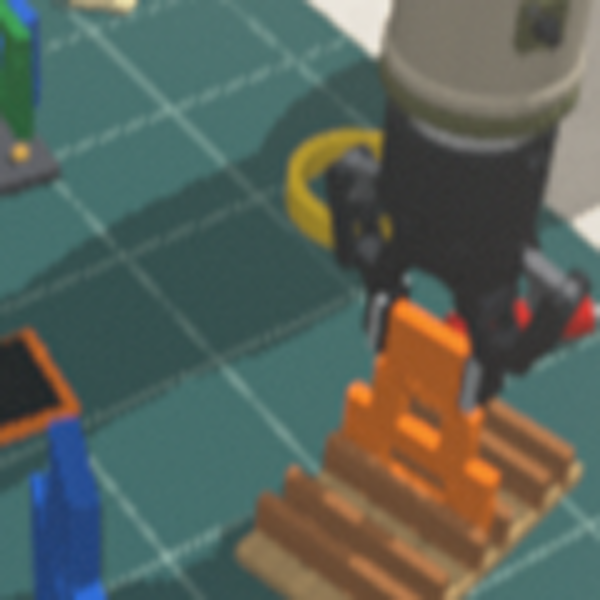

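```bash
python3 -m crank '[[-1,[0,0,-0.08],[0,0,0]],[-1,[0,0,-0.22],[0,0,0]],[-1,[0,0,-0.28],[0,0,0]],[-1,[0,0,-0.28],[0,0,0]],[-1,[0,0,-0.15],[0,0,0]]]' | grep -v rot; python3 -c "
from plan import *
st();p=[.452,-.1608+.0995*.044,.2131]
R=plan(p,-.10,15)"
```

```text
clock: 38.8
position: [0.5286, 0.214, 0.2139]
ft_force: [-0.2, 0.2, -0.5]
grip_width: 0.567
t 38.80 pos [0.5286 0.214  0.2139] F [-0.1759  0.2407 -0.5127] w 0.567
psi 0.23348330463111483 tilt z [ 0.002   0.0013 -1.    ]
from [0.5286 0.214  0.2139] step mm 25.216738941826698 rot/row deg 1.2738405772978474
[0.134, -0.286, 0.0] [0.0, 0.0, 0.028]
[0.127, -0.288, 0.0] [0.0, 0.0, 0.028]
[0.121, -0.291, 0.0] [0.0, 0.0, 0.028]
[0.114, -0.294, 0.0] [0.0, 0.0, 0.028]
[0.108, -0.296, 0.0] [0.0, 0.0, 0.028]
[0.101, -0.299, 0.0] [0.0, 0.0, 0.028]
[0.094, -0.301, 0.0] [0.0, 0.0, 0.028]
[0.088, -0.303, 0.0] [0.0, 0.0, 0.028]
[0.081, -0.305, 0.0] [0.0, 0.0, 0.028]
[0.074, -0.306, 0.0] [0.0, 0.0, 0.028]
[0.067, -0.308, 0.001] [0.0, 0.0, 0.028]
[0.06, -0.309, 0.001] [0.0, 0.0, 0.028]
[0.053, -0.311, 0.001] [0.0, 0.0, 0.028]
[0.047, -0.312, 0.001] [0.0, 0.0, 0.028]
[0.04, -0.313, 0.001] [0.0, 0.0, 0.028]
```

```bash
python3 -m crank '[[-1,[0.11,-0.24,0],[0,0,0.028]],[-1,[0.13,-0.29,0],[0,0,0.028]],[-1,[0.12,-0.29,0],[0,0,0.028]],[-1,[0.12,-0.29,0],[0,0,0.028]],[-1,[0.11,-0.3,0],[0,0,0.028]]]' | grep -v rot;python3 -m crank '[[-1,[0.1,-0.3,0],[0,0,0.028]],[-1,[0.1,-0.3,0],[0,0,0.028]],[-1,[0.09,-0.3,0],[0,0,0.028]],[-1,[0.08,-0.3,0],[0,0,0.028]],[-1,[0.08,-0.31,0],[0,0,0.028]]]' | grep -v rot;python3 -m crank '[[-1,[0.07,-0.31,0],[0,0,0.028]],[-1,[0.06,-0.31,0],[0,0,0.028]],[-1,[0.06,-0.31,0],[0,0,0.028]],[-1,[0.05,-0.31,0],[0,0,0.028]],[-1,[0.03,-0.2,0],[0,0,0.02]]]' | grep -v rot;python3 -m crank '[[-1,[0.02,-0.1,0],[0,0,0.008]],[-1,[0,0,0],[0,0,0]],[-1,[0,0,0],[0,0,0]],[-1,[0,0,0],[0,0,0]],[-1,[0,0,0],[0,0,0]]]' | grep -v rot; python3 -c "
from plan import *
st();p=[.452,-.1608+.0995*.044,.2131]
s=manip.camera('scene');cv2.imwrite('pics/s25.png',s)
crop(s,230,140,310,220,8,'pics/s25c.png')
R=plan(p,-.10,2)"
```

```text
clock: 39.3
position: [0.5019, 0.0923, 0.2113]
ft_force: [0.4, -0.2, -0.9]
grip_width: 0.569
clock: 39.8
position: [0.476, -0.0311, 0.2117]
ft_force: [0.4, 0.7, -1.0]
grip_width: 0.566
clock: 40.3
position: [0.451, -0.1464, 0.2117]
ft_force: [0.6, 0.1, 0.2]
grip_width: 0.569
clock: 40.8
position: [0.4497, -0.1507, 0.2116]
ft_force: [-0.1, -1.2, -1.0]
grip_width: 0.568
t 40.80 pos [ 0.4497 -0.1507  0.2116] F [-0.1197 -1.2076 -1.0117] w 0.568
psi -0.0945752347533173 tilt z [-0.0001  0.0001 -1.    ]
from [ 0.4496 -0.1509  0.2116] step mm 3.0880205908348404 rot/row deg 0.14767144699528584
[-0.018, -0.033, -0.009] [0.0, -0.0, 0.003]
[-0.018, -0.033, -0.009] [0.0, -0.0, 0.003]
```

View pics/s25c.png

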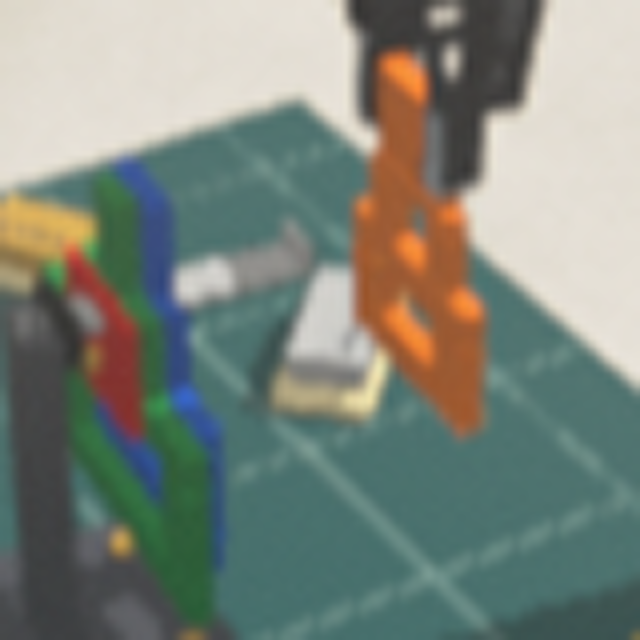

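```bash
python3 -m crank '[[-1,[-0.02,-0.035,-0.01],[0,0,0.004]],[-1,[-0.02,-0.035,-0.01],[0,0,0.004]],[-1,[0,0,0],[0,0,0]],[-1,[0,0,0],[0,0,0]],[-1,[0,0,0],[0,0,0]]]' | grep -v rot; python3 -m crank '[[-1,[-0.06,0,0],[0,0,0]],[-1,[-0.1,0,0],[0,0,0]],[-1,[-0.12,0,0],[0,0,0]],[-1,[-0.1,0,0],[0,0,0]],[-1,[-0.06,0,0],[0,0,0]]]' ;python3 -m crank '[[-1,[-0.06,0,0],[0,0,0]],[-1,[-0.06,0,0],[0,0,0]],[-1,[-0.06,0,0],[0,0,0]],[-1,[-0.06,0,0],[0,0,0]],[-1,[-0.06,0,0],[0,0,0]]]' | grep -v rot;python3 -c "
from plan import *
st();s=manip.camera('scene');cv2.imwrite('pics/s26.png',s)
crop(s,230,140,310,220,8,'pics/s26c.png')"
```

```text
clock: 41.35
position: [0.452, -0.1574, 0.2132]
ft_force: [-1.0, 0.9, -0.8]
grip_width: 0.562
clock: 41.85
position: [0.4881, -0.161, 0.2131]
ee_rot: [0.051, 0.999, -0.0, -0.0]
ft_force: [-0.2, 0.4, -1.4]
grip_width: 0.569
clock: 42.35
position: [0.5114, -0.1635, 0.2133]
ft_force: [-0.2, 0.7, -0.7]
grip_width: 0.569
t 42.35 pos [ 0.5114 -0.1635  0.2133] F [-0.1536  0.7344 -0.7111] w 0.569
psi -0.10244524402698288 tilt z [ 0.0001  0.0002 -1.    ]
```

View pics/s26c.png

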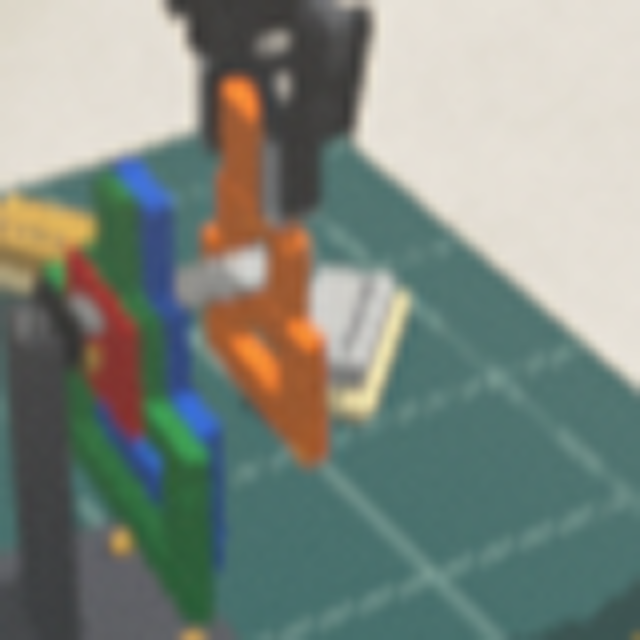

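```bash
python3 -m crank '[[-1,[-0.08,0,0],[0,0,0]],[-1,[-0.06,0,0.04],[0,0,0]],[-1,[-0.03,0,0.045],[0,0,0]],[-1,[0,0,0.045],[0,0,0]],[-1,[0,0,0.035],[0,0,0]]]' | grep -v rot;  python3 -m crank '[[-1,[-0.06,0,0],[0,0,0]],[-1,[-0.06,0,0],[0,0,0]],[-1,[0,0,0],[0,0,0]],[-1,[0,0,0],[0,0,0]],[-1,[0,0,0],[0,0,0]]]' | grep -v rot;python3 -c "
from plan import *
st();s=manip.camera('scene');cv2.imwrite('pics/s27.png',s)
crop(s,230,140,310,220,8,'pics/s27c.png')"
```

```text
clock: 42.9
position: [0.5242, -0.1649, 0.1995]
ft_force: [-0.6, -0.5, -0.9]
grip_width: 0.573
clock: 43.4
position: [0.534, -0.1659, 0.2001]
ft_force: [-0.3, 0.5, -0.6]
grip_width: 0.567
t 43.40 pos [ 0.534  -0.1659  0.2001] F [-0.2911  0.4561 -0.605 ] w 0.567
psi -0.1026045905713274 tilt z [-0.      0.0001 -1.    ]
```

View pics/s27c.png

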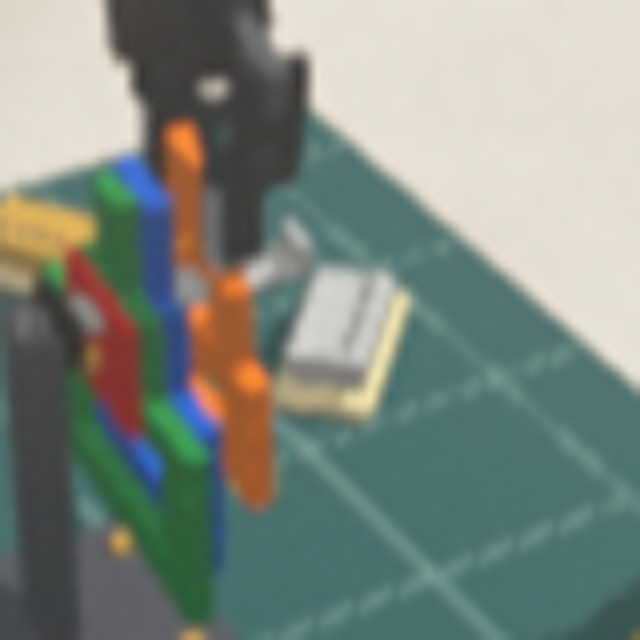

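```bash
python3 -m crank '[[-1,[-0.04,0,0],[0,0,0]],[-1,[-0.04,0,0],[0,0,0]],[-1,[-0.02,0,0],[0,0,0]],[-1,[0,0,0],[0,0,0]],[-1,[0,0,0],[0,0,0]]]' | grep -v rot;  python3 -m crank '[[-1,[-0.02,0,0],[0,0,0]],[-1,[-0.005,0,0],[0,0,0]],[-1,[0,0,0],[0,0,0]],[-1,[0,0,0],[0,0,0]],[-1,[0,0,0],[0,0,0]]]' | grep -v rot; python3 -c "
from plan import *
manip.camera('top');st()"
```

```text
clock: 43.95
position: [0.542, -0.1668, 0.2]
ft_force: [0.3, -0.1, -0.5]
grip_width: 0.569
clock: 44.45
position: [0.544, -0.1669, 0.2001]
ft_force: [0.2, -0.4, -1.4]
grip_width: 0.572
t 44.50 pos [ 0.544  -0.1669  0.2001] F [-0.2683 -0.3141 -0.7971] w 0.567
psi -0.10248018064232389 tilt z [ 0.0001  0.0001 -1.    ]
```

```bash
python3 -m crank '[[-1,[-0.02,0,0],[0,0,0]],[-1,[-0.005,0,0],[0,0,0]],[-1,[0,0,0],[0,0,0]],[-1,[0,0,0],[0,0,0]],[-1,[0,0,0],[0,0,0]]]' | grep -v rot; python3 -c "
from plan import *
manip.camera('top');st()"
```

```text
clock: 45.0
position: [0.546, -0.1671, 0.2001]
ft_force: [-0.6, 0.1, -1.4]
grip_width: 0.564
t 45.05 pos [ 0.546  -0.1671  0.2001] F [ 0.1779 -0.6997 -0.024 ] w 0.568
psi -0.1025518636331772 tilt z [-0.      0.0001 -1.    ]
```

```bash
python3 -m crank '[[-1,[-0.02,0,0],[0,0,0]],[-1,[-0.005,0,0],[0,0,0]],[-1,[0,0,0],[0,0,0]],[-1,[0,0,0],[0,0,0]],[-1,[0,0,0],[0,0,0]]]' | grep -v rot; python3 -c "
from plan import *
s=manip.camera('scene');st();cv2.imwrite('pics/s28.png',s)
crop(s,230,140,310,220,8,'pics/s28c.png')"
```

```text
clock: 45.55
position: [0.5479, -0.1673, 0.2]
ft_force: [-1.1, 0.5, -0.7]
grip_width: 0.57
t 45.60 pos [ 0.5479 -0.1673  0.2   ] F [ 1.1142  0.1649 -1.3813] w 0.566
psi -0.10249480977826649 tilt z [-0.0001  0.0001 -1.    ]
```

View pics/s28c.png

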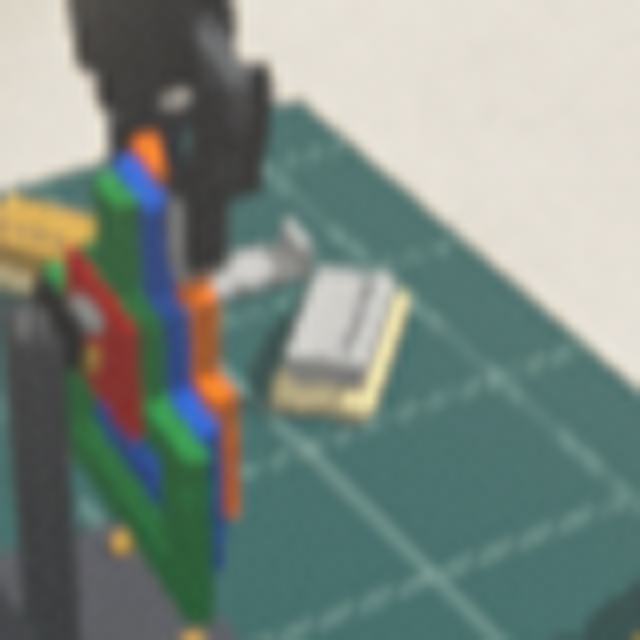

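```bash
python3 -m crank '[[-1,[-0.02,0,0],[0,0,0]],[-1,[-0.003,0,0],[0,0,0]],[-1,[0,0,0],[0,0,0]],[-1,[0,0,0],[0,0,0]],[-1,[0,0,0],[0,0,0]]]' | grep -v rot; python3 -c "
from plan import *
manip.camera('top');st()"
```

```text
clock: 46.1
position: [0.5497, -0.1675, 0.2]
ft_force: [-2.2, -0.5, -2.2]
grip_width: 0.568
t 46.15 pos [ 0.5497 -0.1675  0.2   ] F [-0.2669  0.6504 -1.2684] w 0.566
psi -0.10254821574779868 tilt z [-0.0002  0.0001 -1.    ]
```

```bash
python3 -m crank '[[-1,[-0.015,0,0],[0,0,0]],[-1,[-0.005,0,0],[0,0,0]],[-1,[0,0,0],[0,0,0]],[-1,[0,0,0],[0,0,0]],[-1,[0,0,0],[0,0,0]]]' | grep -v rot; python3 -c "
from plan import *
manip.camera('top');st()"
```

```text
clock: 46.65
position: [0.5511, -0.1677, 0.2]
ft_force: [-5.1, 1.8, 1.2]
grip_width: 0.57
t 46.70 pos [ 0.551  -0.1677  0.2   ] F [-5.1075  0.8993  2.2171] w 0.567
psi -0.10270675142780761 tilt z [-0.0009  0.0003 -1.    ]
```

```bash
python3 -m crank '[[-1,[-0.013,0,0],[0,0,0]],[-1,[0,0,0],[0,0,0]],[-1,[0,0,0],[0,0,0]],[-1,[0,0,0],[0,0,0]],[-1,[0,0,0],[0,0,0]]]' | grep -v rot
python3 - <<'E'
from plan import *
s=manip.camera('scene');st();cv2.imwrite('pics/s29.png',s)
crop(s,230,140,310,220,8,'pics/s29c.png')
def red(f):
    im=cv2.imread(f); r=cv2.resize(im[140:220,230:310],None,fx=8,fy=8,interpolation=cv2.INTER_CUBIC)
    h=cv2.cvtColor(r,cv2.COLOR_BGR2HSV)
    m=cv2.inRange(h,(0,140,90),(9,255,255))|cv2.inRange(h,(170,140,90),(180,255,255))
    return [(np.where(m[row,:200])[0].min(),np.where(m[row,:150])[0].max()) for row in (300,340,380,420)]
for k in ("s14","s12","s21","s28","s29"): print(k,np.array(red(f"pics/{k}.png")).ravel())
E
```

```text
clock: 47.2
position: [0.5519, -0.1678, 0.2]
ft_force: [-5.9, 1.5, 2.8]
grip_width: 0.569
t 47.25 pos [ 0.552  -0.1678  0.2   ] F [-5.9343  1.2177  2.2297] w 0.572
psi -0.10279914400041301 tilt z [-0.0012  0.0004 -1.    ]
s14 [ 98 118 100 136  92 135 123 139]
s12 [ 90 108  96 128  84 130 115 134]
s21 [ 91 108  96 127  87 131 114 133]
s28 [ 98 116 100 135  92 136 121 139]
s29 [ 90 109  96 130  87 131 113 133]
```

View pics/s29c.png

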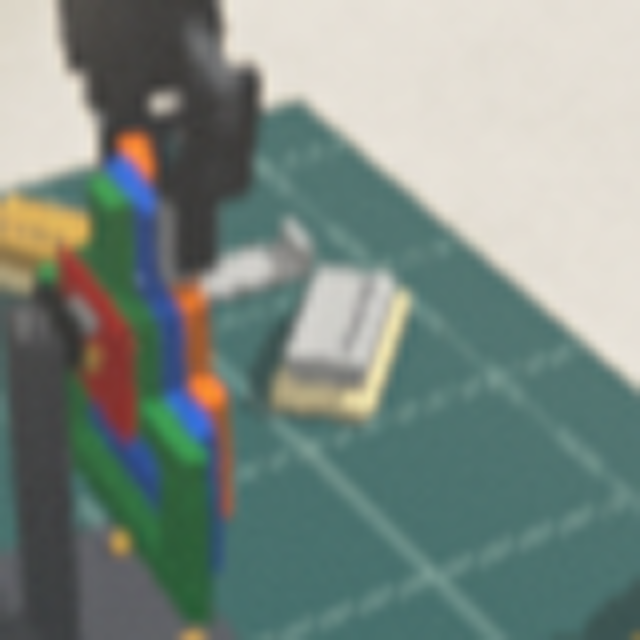

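```bash
python3 -m crank '[[-1,[0,0,0],[0,0,0]],[-1,[0,0,0],[0,0,0]],[-1,[0,0,0],[0,0,0]],[-1,[0.015,0,0],[0,0,0]],[-1,[0.015,0,0],[0,0,0]]]' | grep -v rot;python3 -m crank '[[-1,[0,0,0.01],[0,0,0]],[-1,[0,0,0.01],[0,0,0]],[-1,[0,0,0.003],[0,0,0]],[-1,[0,0,0],[0,0,0]],[-1,[0,0,0],[0,0,0]]]' | grep -v rot; python3 -c "
from plan import *
st();manip.camera('top');st()"
```

```text
clock: 47.75
position: [0.5502, -0.1673, 0.2]
ft_force: [-0.8, 0.2, -1.7]
grip_width: 0.566
clock: 48.25
position: [0.5501, -0.1675, 0.1982]
ft_force: [-0.7, 0.9, -1.6]
grip_width: 0.569
t 48.25 pos [ 0.5501 -0.1675  0.1982] F [-0.675   0.8515 -1.6121] w 0.569
psi -0.10249506354642676 tilt z [ 0.0001 -0.     -1.    ]
t 48.30 pos [ 0.5501 -0.1675  0.1982] F [-0.804   0.5612 -0.8046] w 0.569
psi -0.10242043126812135 tilt z [ 0.0001 -0.     -1.    ]
```

```bash
python3 -m crank '[[-1,[0.003,0,0.007],[0,0,0]],[-1,[0,0,0],[0,0,0]],[-1,[0,0,0],[0,0,0]],[-1,[0,0,0],[0,0,0]],[-1,[0,0,0],[0,0,0]]]' | grep -v rot; python3 -c "
from plan import *
st();manip.camera('top');st()"
```

```text
clock: 48.8
position: [0.55, -0.1675, 0.1978]
ft_force: [-0.6, 0.4, -0.6]
grip_width: 0.57
t 48.80 pos [ 0.55   -0.1675  0.1978] F [-0.5621  0.4264 -0.5571] w 0.570
psi -0.10240770659082374 tilt z [ 0.0004  0.     -1.    ]
t 48.85 pos [ 0.5499 -0.1675  0.1978] F [-0.0374  0.0493 -0.7546] w 0.566
psi -0.10248788126298519 tilt z [ 0.0003  0.0001 -1.    ]
```

```bash
python3 -m crank '[[-1,[0,0,0.006],[0,0,0]],[-1,[0,0,0],[0,0,0]],[-1,[0,0,0],[0,0,0]],[-1,[0,0,0],[0,0,0]],[-1,[0,0,0],[0,0,0]]]' | grep -v rot; python3 -c "
from plan import *
st()"
```

```text
clock: 49.35
position: [0.55, -0.1675, 0.1977]
ft_force: [-1.6, 0.4, 5.2]
grip_width: 0.566
t 49.35 pos [ 0.55   -0.1675  0.1977] F [-1.5555  0.4046  5.187 ] w 0.566
psi -0.10249391451633105 tilt z [ 0.0006  0.0002 -1.    ]
```

On the arm now. I'll ease off, open, and lift clear.

```bash
python3 -m crank '[[-1,[0,0,-0.006],[0,0,0]],[-1,[0,0,0],[0,0,0]],[0.3,[0,0,0],[0,0,0]],[0.4,[0,0,0],[0,0,0]],[0.6,[0,0,0],[0,0,0]]]' | grep -v rot; python3 -m crank '[[1,[0,0,0],[0,0,0]],[1,[0,0,0],[0,0,0]],[1,[0,0,-0.05],[0,0,0]],[1,[0,0,-0.2],[0,0,0]],[1,[0,0,-0.25],[0,0,0]]]' | grep -v rot; python3 -m crank '[[1,[0.1,0,-0.3],[0,0,0]],[1,[0.2,0,-0.2],[0,0,0]],[1,[0.3,0,0],[0,0,0]],[1,[0.3,0,0],[0,0,0]],[1,[0.3,0,0],[0,0,0]]]' | grep -v rot;python3 -c "
from plan import *
st();s=manip.camera('scene');cv2.imwrite('pics/s30.png',s);t=manip.camera('top');cv2.imwrite('pics/t30.png',t)
crop(s,230,140,310,220,8,'pics/s30c.png');crop(t,300,160,390,260,6,'pics/t30c.png')"
```

```text
clock: 49.85
position: [0.5498, -0.1674, 0.1975]
ft_force: [-0.3, 0.1, 0.2]
grip_width: 0.801
clock: 50.35
position: [0.5494, -0.1674, 0.2378]
ft_force: [0.4, 0.0, 0.8]
grip_width: 0.997
clock: 50.85
position: [0.4535, -0.1578, 0.2779]
ft_force: [-0.8, -0.0, -0.4]
grip_width: 1.0
t 50.85 pos [ 0.4535 -0.1578  0.2779] F [-0.835  -0.0124 -0.3514] w 1.000
psi -0.1026992048796575 tilt z [ 0.0004 -0.0001 -1.    ]
```

View pics/s30c.png

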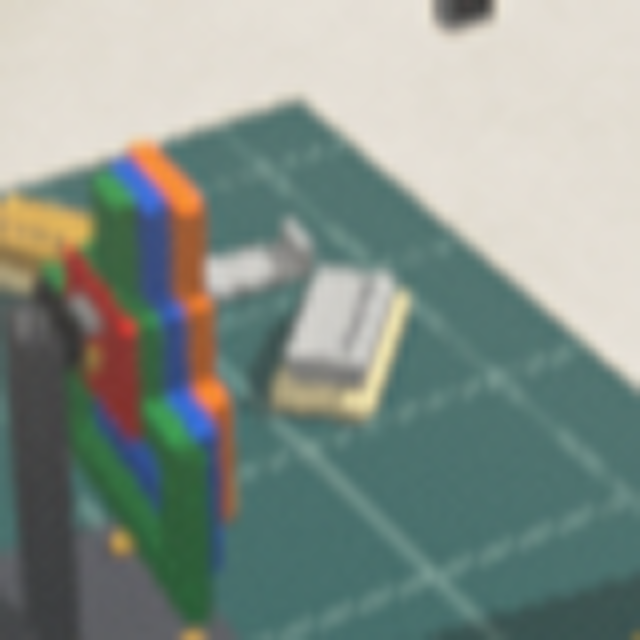

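View pics/t30c.png

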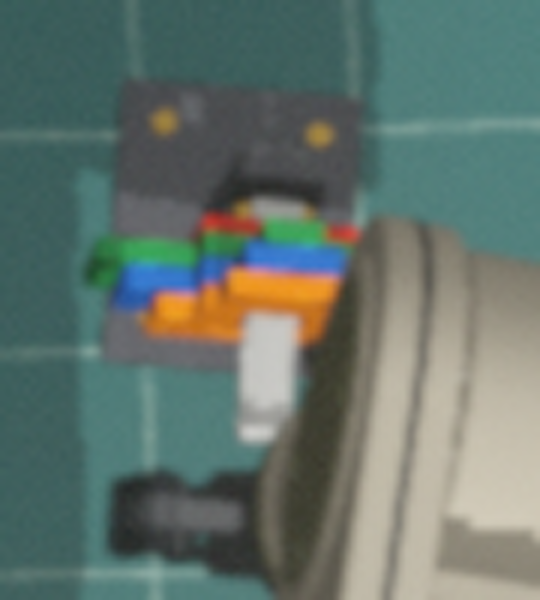

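```bash
python3 -m crank '[[1,[0.2,0,0],[0,0,0]],[1,[0.1,0,0],[0,0,0]],[1,[0,0,0],[0,0,0]],[1,[0,0,0],[0,0,0]],[1,[0,0,0],[0,0,0]]]' | grep -v rot
python3 - <<'E'
from plan import *
O=np.array([.6055,-.1718]);hy=-.10
s=manip.camera('scene');t=manip.camera('top');cv2.imwrite('pics/s31.png',s);cv2.imwrite('pics/t31.png',t)
crop(t,300,160,390,260,6,'pics/t31c.png')
a=cv2.imread('pics/s30.png'); print("diff in stack region",np.abs(a[155:220,230:262].astype(int)-s[155:220,230:262]).max())
for n,c in [("green",(295,232)),("blue",(300,258)),("orange",(288,288))]:
    u=(300+(c[0]+.5)/6-.5,160+(c[1]+.5)/6-.5); p=onz("top",u,.208)[:2]-O
    print(n,"hook xy",p[0]*np.cos(hy)+p[1]*np.sin(hy),-p[0]*np.sin(hy)+p[1]*np.cos(hy))
s0=cv2.imread('pics/scene0.png');t0=cv2.imread('pics/top0.png')
cv2.imwrite('pics/cmp.png',np.hstack([cv2.resize(t0,(400,300)),cv2.resize(t,(400,300))]))
E
```

```text
clock: 51.45
position: [0.431, -0.1552, 0.2777]
ft_force: [-0.4, -1.0, -0.2]
grip_width: 1.005
diff in stack region 64
green hook xy -0.034919063977596705 -0.0003629815793580837
blue hook xy -0.04466278766352791 -0.002773345995159832
orange hook xy -0.056366266036633875 0.0010980162838437361
```

View pics/cmp.png

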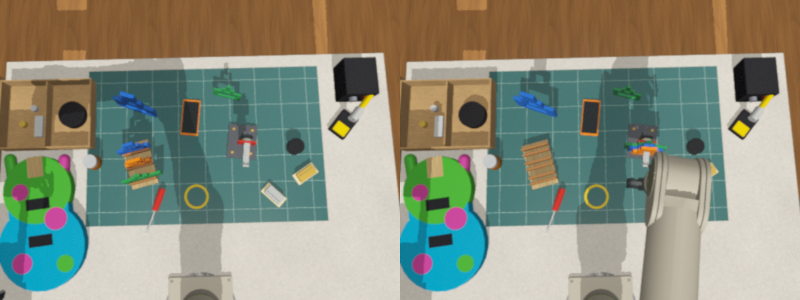

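View pics/t31c.png

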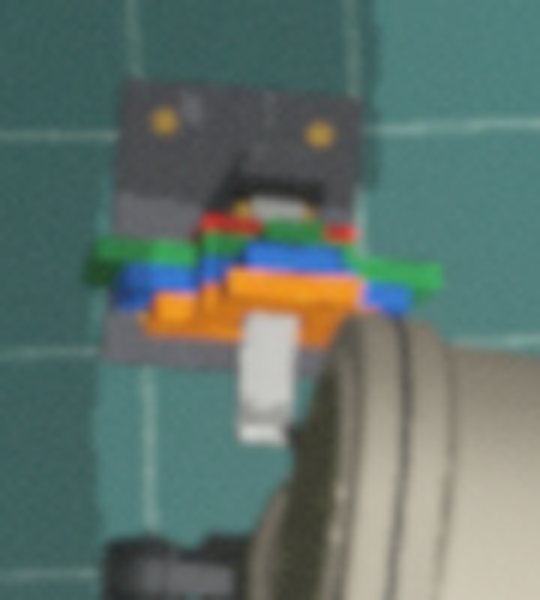

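```bash
python3 -c "
from plan import *
st();print(manip.hand_in());st()"
```

```text
t 51.55 pos [ 0.4308 -0.1553  0.2776] F [-0.1787 -1.0332 -0.0896] w 0.999
psi -0.10247871203206958 tilt z [-0.0003 -0.0005 -1.    ]
the job is handed in; nothing more can be done
None
the job is handed in; nothing more can be done
```

I hung the three rack templates on the hook in the order large green, medium blue, small orange, and handed the job in at 51.6 s. The hand-in gives no verdict, so what follows is from my own checks.

**Pressing home:** I slid each one back until the red stop gave about 2.5 to 3 mm, judged from 5–6 N at the wrist and the stop's movement in the pictures. I held it there for about half a second, backed off, lowered the slot onto the arm and let go.

**Last checks:**

| Template | Distance in front of hook origin | Sideways offset on arm |
|---|---|---|
| Large green | about 35 mm | 0 mm |
| Medium blue | about 45 mm | -3 mm |
| Small orange | about 56 mm | 1 mm |

- **Spacing and fit:** the neighbours are about 10 to 12 mm apart, flat together, and the stop is back at rest. The distances are good to a few millimetres.
- **Forces:** the most I read at the wrist was about 6 N.
- **Surroundings:** the gripper was well clear at hand-in. The other objects looked unmoved in the top view, except that the arm hid the steel pickup and part of the brass one there. The steel one stayed in place in the scene-camera pictures.

**What disagreed or was unclear:**
- **Camera bias:** the scene camera showed things about 1 pixel (3 mm) off the calibrated positions. I relied on contact force for the depth of each press.
- **Stillness:** the pixel-difference check between the last two pictures was inconclusive, with a difference of up to 64 levels that may be moving shadow. The outlines looked unchanged by eye.

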